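Gauge the bore of a prosthesis tube adapter

TASK

Measure the bore of the tube adapter that stands on the rubber mat: take the telescoping gauge from its rest, seat it fully in that adapter with its plungers drawn in, let go so that they spring out against the bore below the flared mouth, push the lock cap down until it is firm, then draw the gauge out and hang it back upright in its rest, still locked at the bore's width. The adapter must stay standing in its place on the mat and the other adapters, the vial and the drop bottle must be left as they are.

Things in the scene. Friction and masses are not known exactly. Their poses are not given: they have to be found in the camera images.
- gauge_grip (a point): Telescoping bore gauge, 130 mm long, 0.29 kg, upright: point on its axis (z up) half-way up its two black finger plates, 24 mm above its flange's underside. Plates 22 mm wide, 31 mm tall, either side along y; outer faces 58 mm apart when free. Squeezing them (springs of about 5 N each; grip with 15 to 30 N; they stop at 42 mm) draws in the plungers at the gauge's foot; letting go lets these spring out.
- gauge: The same gauge; origin: centre of the underside of its flange (steel disc 54 mm across, 5 mm thick), which sits on the mouth or the rest. z up. Below hang a stem 22 mm thick and a head 25 mm thick that ends 60 mm down. The two plungers leave the head along +y and -y, 50 mm down.
- lock_top (a point): Centre of the top of the knurled lock cap (34 mm across, 18 mm tall) on the gauge, 70 mm above the flange's underside when up. Pushed down it slides with about 6 N friction, stays where left, and stops firmly on the plates' sloping shoulders; then the plungers can be squeezed in but spring out no further than when locked. Press with 12 to 24 N; over 28 N would push the plungers in.
- plunger_left (a joint): How far each of the two plungers is out (m): 0 drawn in (tips 27 mm apart), 0.008 free (43 mm apart); both move equally.
- lock_cap (a joint): How far the lock cap is pushed down (m): 0 up, at most 0.013. It meets the shoulders at 0.001 when the plungers are fully out, 1.33 mm later for each mm that each plunger is further in.
- adapter_a_mouth (a point): Centre of the mouth of a loose aluminium tube-clamp adapter, 0.6 kg: 85 mm tall (mouth rim at that height), barrel 52 mm across on a 62 mm square foot, clamp ears out to 39 mm along +x. Bore 75 mm deep: the top 22 mm flare out to 42 mm at the mouth, below it is a cylinder of unknown diameter between 30 and 40 mm. z up.
- adapter_b_mouth (a point): Centre of the mouth of a second adapter, the same outside as adapter_a, another bore.
- adapter_c_mouth (a point): Centre of the mouth of a third adapter, the same outside as adapter_a, another bore.
- mat_centre (a point): Centre of the dark ribbed rubber mat (170 x 150 mm, flat on the worktop). Exactly one adapter stands on it, within 20 mm of its centre; the two others stand behind it, over 100 mm from its centre.
- rest_seat (a point): The gauge's fixed rest, a white fork 62 mm wide, 8 mm thick, on a post. Point on the fork's top face, 90 mm above the worktop, where the gauge's axis belongs; the gauge hangs by its flange, head below. z up. The slot is 32 mm wide, open to -x, closed 16 mm to +x. The head passes it straight up or down with the plungers drawn in, not with them fully out.
- vial: Bystander: glass vial with a dark cap, 29 mm across, 74 mm tall; origin under its centre.
- dropper: Bystander: white drop bottle, 29 mm across, 120 mm tall; origin under its centre.

How it is judged:
On the way, in this order (a step that is already met when the one before it is completed fails the run):
1. the gauge sits with its flange flat on the mouth of the adapter on the mat, let go, lock cap still up, plungers out against the bore (contact force between the fingers and gauge below 0.3 N and value of joint lock_cap below 0.0015 m and ((horizontal distance between adapter_a_mouth and mat_centre below 0.05 m and horizontal distance between gauge and adapter_a_mouth below 0.008 m and z of gauge in the frame of adapter_a_mouth between -0.003 and 0.003 m and angle between gauge's own z axis and vertical below 0.06 rad and value of joint plunger_left between 0.0012 and 0.0032 m) or (horizontal distance between adapter_b_mouth and mat_centre below 0.05 m and horizontal distance between gauge and adapter_b_mouth below 0.008 m and z of gauge in the frame of adapter_b_mouth between -0.003 and 0.003 m and angle between gauge's own z axis and vertical below 0.06 rad and value of joint plunger_left between 0.0032 and 0.0052 m) or (horizontal distance between adapter_c_mouth and mat_centre below 0.05 m and horizontal distance between gauge and adapter_c_mouth below 0.008 m and z of gauge in the frame of adapter_c_mouth between -0.003 and 0.003 m and angle between gauge's own z axis and vertical below 0.06 rad and value of joint plunger_left between 0.0052 and 0.0072 m))), for 0.2 s.
2. still seated there and let go, the lock cap is down on the shoulders and the plungers are still at the bore (contact force between the fingers and gauge below 0.3 N and ((horizontal distance between adapter_a_mouth and mat_centre below 0.05 m and horizontal distance between gauge and adapter_a_mouth below 0.008 m and z of gauge in the frame of adapter_a_mouth between -0.003 and 0.003 m and angle between gauge's own z axis and vertical below 0.06 rad and value of joint plunger_left between 0.0012 and 0.0032 m and value of joint lock_cap above 0.0072 m) or (horizontal distance between adapter_b_mouth and mat_centre below 0.05 m and horizontal distance between gauge and adapter_b_mouth below 0.008 m and z of gauge in the frame of adapter_b_mouth between -0.003 and 0.003 m and angle between gauge's own z axis and vertical below 0.06 rad and value of joint plunger_left between 0.0032 and 0.0052 m and value of joint lock_cap above 0.00453333 m) or (horizontal distance between adapter_c_mouth and mat_centre below 0.05 m and horizontal distance between gauge and adapter_c_mouth below 0.008 m and z of gauge in the frame of adapter_c_mouth between -0.003 and 0.003 m and angle between gauge's own z axis and vertical below 0.06 rad and value of joint plunger_left between 0.0052 and 0.0072 m and value of joint lock_cap above 0.00186667 m))), for 0.2 s.
At the end, for the whole second after the job is handed in: The gauge hangs upright at rest in its rest (axis within 14 mm of the rest point, flange within 4 mm of the fork), lock cap still down on the shoulders, each plunger within about 1 mm of the bore radius of the adapter on the mat; that adapter stands upright within 25 mm of where it was (horizontal distance between gauge and rest_seat below 0.014 m and z of gauge in the frame of rest_seat between -0.004 and 0.004 m and angle between gauge's own z axis and vertical below 0.06 rad and linear speed of gauge below 0.02 m/s and ((horizontal distance between adapter_a_mouth and mat_centre below 0.05 m and value of joint plunger_left between 0.0012 and 0.0032 m and value of joint lock_cap above 0.0072 m and angle between adapter_a_mouth's own z axis and vertical below 0.06 rad and distance of adapter_a_mouth from where it was at the start of the episode below 0.025 m) or (horizontal distance between adapter_b_mouth and mat_centre below 0.05 m and value of joint plunger_left between 0.0032 and 0.0052 m and value of joint lock_cap above 0.00453333 m and angle between adapter_b_mouth's own z axis and vertical below 0.06 rad and distance of adapter_b_mouth from where it was at the start of the episode below 0.025 m) or (horizontal distance between adapter_c_mouth and mat_centre below 0.05 m and value of joint plunger_left between 0.0052 and 0.0072 m and value of joint lock_cap above 0.00186667 m and angle between adapter_c_mouth's own z axis and vertical below 0.06 rad and distance of adapter_c_mouth from where it was at the start of the episode below 0.025 m))); the robot touches nothing.
It fails at once if another adapter is shifted by more than 20 mm ((horizontal distance between adapter_a_mouth and mat_centre above 0.08 m and distance of adapter_a_mouth from where it was at the start of the episode above 0.02 m) or (horizontal distance between adapter_b_mouth and mat_centre above 0.08 m and distance of adapter_b_mouth from where it was at the start of the episode above 0.02 m) or (horizontal distance between adapter_c_mouth and mat_centre above 0.08 m and distance of adapter_c_mouth from where it was at the start of the episode above 0.02 m)).
It fails at once if the vial or the drop bottle is shifted by more than 20 mm (distance of any of vial, dropper from where it was at the start of the episode above 0.02 m).
It also fails if it takes over 67 s, if anything falls off the work surface, if the arm or the gripper's body presses on something with over 40 N, if the wrist force passes 120 N, or if a joint passes its speed limit or range.

ROBOT

A 6-joint arm with a two-finger parallel gripper is mounted at the origin on a cart in front of the work surface, level with it; the furniture and walls round the work are solid. World frame = base frame: x ahead of the robot, y to its left, z up, the work surface at z = 0. Lengths are in m, angles in rad, forces in N, time in s.
With the tool pointing down it reaches from about 0.325 to 0.9 m from the base axis. Payload 3.5 kg.
Tool frame: the origin (TCP) lies midway between the tips of the shut fingers; the grasp point (between the pads) lies 19 mm behind it; z points along the fingers, x is the direction in which the jaws open and shut, and the axes are right-handed (so a half turn about z gives the same grasp; the last joint's range is limited). The gripper opens to 85 mm and grips with 20 to 120 N. Pads are 22 mm wide; open, the fingers measure 114 mm over their backs; the gripper's body (76 mm by 85 mm) begins 54 mm behind the grasp point. The pads swing forward as they close: fully open they stand 13 mm farther back than shut.
Start: joints at [1.082, 0.276, -0.026, 1.268, 0, 1.467], TCP at [0.235, 0.579, 0.231] pointing down, gripper open.
Joint ranges: [-3.12, 3.12], [-0.85, 1.88], [-1.08, 1.24], [-1.95, 2.15], [-1.57, 1.53], [-3.14, 3.14]. Speed limits (rad/s): [2.57, 2.57, 3.14, 3.14, 3.14, 3.14].

INTERFACE

Orientations are given as a 3x3 rotation matrix whose columns are the frame's x, y, z axes.
In Python, from workcell import ctrl gives the robot as it stands.
- The arm moves only by the shell command python3 -m handwheel 'ROWS' [FORCE]. ROWS is JSON, one flat list of numbers, 7 for each row, row after row: the gripper's target within -1 to 1 (shut at 1, half-way at 0, fully open at -1), then the shift along the tool's x, y, z in mm, then the turn, a rotation vector about the tool's x, y, z in degrees. In form: [fingers, x, y, z, wx, wy, wz, fingers, x, y, z, wx, wy, wz, ...]. A call has 1 to 8 rows; each row is the pose to reach, as a shift and turn from the pose measured when the call began, along the tool's axes at that moment; what a row does not reach only later rows make up. A row lasts 1/10 s, in which the tool goes at most 50 mm and 8.59 degrees, less where a joint would pass 70% of its speed; a pose out of reach is approached as far as the arm can. A call with a gripper value outside its range is refused whole. The fingers move at their own pace and stop on an object; FORCE is the grip in N (left out, the last holds). Time passes only in rows, so rows that repeat a pose let the fingers close. It gives the time, the measured TCP pose, the force and the opening at its end, in the units of the state.
- ctrl.get_state(): the state, without advancing time (a new reading comes with each control period).
- ctrl.read_camera(name): name is "side" or "top" or "wrist"; returns the picture (384x512x3 uint8, blue, green, red); there is no depth.
- ctrl.camera_params(name): a dict with "camera_matrix" (3x3 intrinsics, pixels), "k1" (the pictures are not rectified: a ray, as slopes to the right and down, at radius r is drawn at 1 + k1 r^2 times it, then the intrinsics apply), "cam_to_world" (4x4, takes a point from camera to world coordinates). Camera axes: x right, y up, looking along -z (the intrinsics and any distortion apply to the point x, -y, -z); pixel columns grow to the right and rows downward; lengths in m; the calibration is good to about 2 mm. A picture is of the moment at which its call begins: read the wrist's pose just before it. camera_params takes no time and is no camera call; for the wrist camera it gives the pose at the moment of the call.
- ctrl.job_done(): hands the job in, once; it reports no verdict.
The state is a dict: "time_s": time; "joints": joint angles; "dq": joint speeds; "effort": joint torques, N m; "tcp_pos": TCP position; "orientation": TCP orientation; "ft_force": force on the tool from outside, world axes, zero at the start; "wrist_torque": the same for the moment, N m; "width": opening from 0.0 (shut) to 1.0 (fully open).
Only numpy, scipy, OpenCV 4.12 (cv2) and the standard library are available. Lean on these libraries where they do the work, as an engineer would, in place of code of your own. Each camera call takes 0.05 s, during which the arm holds its last target.

## Working session

There is one attempt and no reset: what is moved stays moved. The work goes in short steps, Python scripts to look and compute and a shell command to move; the robot and the scene stay as the last step left them, time stands still between calls to the robot, and variables do not carry over. Pictures are saved under pics/ and viewed, and the job is handed in when it is done.

```bash
ls; mkdir -p pics; python3 - <<'E'
from workcell import ctrl
import cv2,numpy as np
np.set_printoptions(precision=4,suppress=True)
s=ctrl.get_state();print(s)
for n in("side","top","wrist"):
    p=ctrl.camera_params(n);print(n,p)
    cv2.imwrite(f"pics/{n}0.png",ctrl.read_camera(n))
E
```

```text
pics
{'time_s': 0.0, 'joints': array([ 1.0816,  0.2772, -0.0279,  1.268 , -0.    ,  1.4674]), 'dq': array([-0.0017, -0.0023, -0.0014, -0.0003,  0.0014, -0.0005]), 'effort': array([ -0.0013, -44.5505,  29.5205,   0.0163,  -0.0002,   0.    ]), 'tcp_pos': array([0.2348, 0.5784, 0.2301]), 'orientation': array([[ 0.3763,  0.9265, -0.0011],
       [ 0.9265, -0.3763, -0.002 ],
       [-0.0023, -0.0002, -1.    ]]), 'ft_force': array([ 0.6672, -0.1928,  0.1002]), 'wrist_torque': array([ 0.0169, -0.0078, -0.0276]), 'width': 1.0007352499886297}
side {'camera_matrix': array([[444.9908,   0.    , 257.3394],
       [  0.    , 444.9908, 184.7999],
       [  0.    ,   0.    ,   1.    ]]), 'k1': -0.1354611174549217, 'cam_to_world': array([[-0.9148,  0.2729, -0.2979,  0.3004],
       [-0.404 , -0.6074,  0.684 ,  0.5625],
       [ 0.0058,  0.7461,  0.6659,  0.7358],
       [ 0.    ,  0.    ,  0.    ,  1.    ]])}
top {'camera_matrix': array([[352.8616,   0.    , 255.7605],
       [  0.    , 352.8616, 192.2299],
       [  0.    ,   0.    ,   1.    ]]), 'k1': -0.05302323132394196, 'cam_to_world': array([[-0.0152,  0.9878, -0.1551,  0.4271],
       [-0.9999, -0.0162, -0.0055, -0.0946],
       [-0.0079,  0.155 ,  0.9879,  1.0004],
       [ 0.    ,  0.    ,  0.    ,  1.    ]])}
wrist {'camera_matrix': array([[312.7378,   0.    , 254.5915],
       [  0.    , 312.7378, 188.4582],
       [  0.    ,   0.    ,   1.    ]]), 'k1': -0.02883067941288964, 'cam_to_world': array([[ 0.376 , -0.877 , -0.2991,  0.1583],
       [ 0.9266,  0.3551,  0.1236,  0.6095],
       [-0.0022, -0.3237,  0.9462,  0.3722],
       [ 0.    ,  0.    ,  0.    ,  1.    ]])}
```

View pics/side0.png

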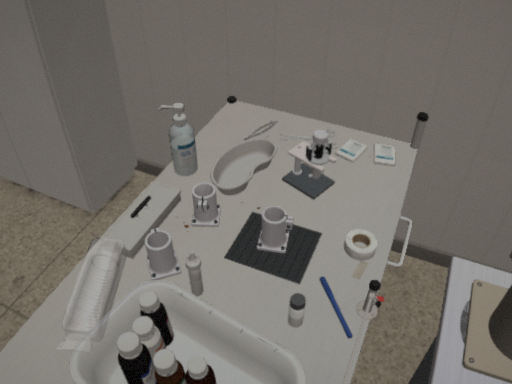

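View pics/top0.png

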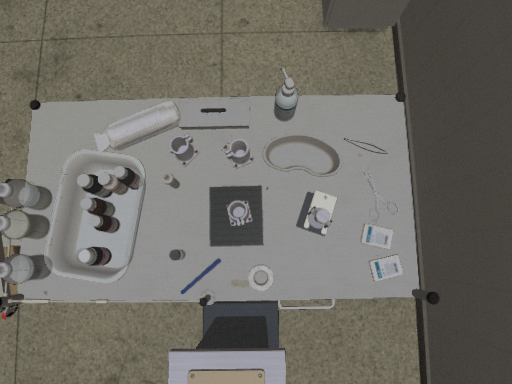

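View pics/wrist0.png

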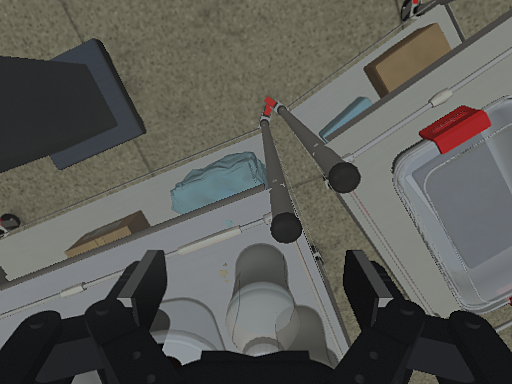

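```bash
cat > h.py <<'E'
from workcell import ctrl
import cv2,numpy as np
np.set_printoptions(precision=4,suppress=True)
def ray(p,uv):
    K=p["camera_matrix"];k=p["k1"]
    d=np.array([(uv[0]-K[0,2])/K[0,0],(uv[1]-K[1,2])/K[1,1]])
    s=cv2.undistortPoints(np.array([[d]]),np.eye(3),np.array([k,0,0,0.]))[0,0]
    T=p["cam_to_world"];v=T[:3,:3]@np.array([s[0],-s[1],-1]);return T[:3,3],v/np.linalg.norm(v)
def onz(p,uv,z):
    o,v=ray(p,uv);return o+v*(z-o[2])/v[2]
def tri(r):
    A=np.zeros((3,3));b=np.zeros(3)
    for o,v in r:
        M=np.eye(3)-np.outer(v,v);A+=M;b+=M@o
    x=np.linalg.solve(A,b);return x,[np.linalg.norm((np.eye(3)-np.outer(v,v))@(x-o)) for o,v in r]
def proj(p,X):
    T=p["cam_to_world"];c=T[:3,:3].T@(np.asarray(X)-T[:3,3]);s=np.array([c[0],-c[1]])/-c[2]
    s=s*(1+p["k1"]*(s@s));K=p["camera_matrix"];return np.array([K[0,0]*s[0]+K[0,2],K[1,1]*s[1]+K[1,2]])
E
python3 - <<'E'
from h import *
t=cv2.imread("pics/top0.png");s=cv2.imread("pics/side0.png")
cv2.imwrite("pics/topc.png",cv2.resize(t[130:250,160:340],None,fx=4.4,fy=4.4,interpolation=cv2.INTER_CUBIC))
cv2.imwrite("pics/sidec.png",cv2.resize(s[110:280,130:350],None,fx=3.5,fy=3.5,interpolation=cv2.INTER_CUBIC))
pt=ctrl.camera_params("top")
for n,uv,z in [("mat",(237,215),0),("adA",(238,211),.085),("rest",(320,216),.14),("adL",(182,146),.085),("adM",(238,150),.085),("vial",(176,255),.07),("drop",(168,179),.12)]:
    print(n,onz(pt,uv,z))
E
```

```text
mat [ 0.5195 -0.0348  0.    ]
adA [ 0.5221 -0.0425  0.085 ]
rest [ 0.5008 -0.2459  0.14  ]
adL [0.7002 0.1072 0.085 ]
adM [ 0.6862 -0.0437  0.085 ]
vial [0.4107 0.1214 0.07  ]
drop [0.6032 0.1339 0.12  ]
```

View pics/topc.png

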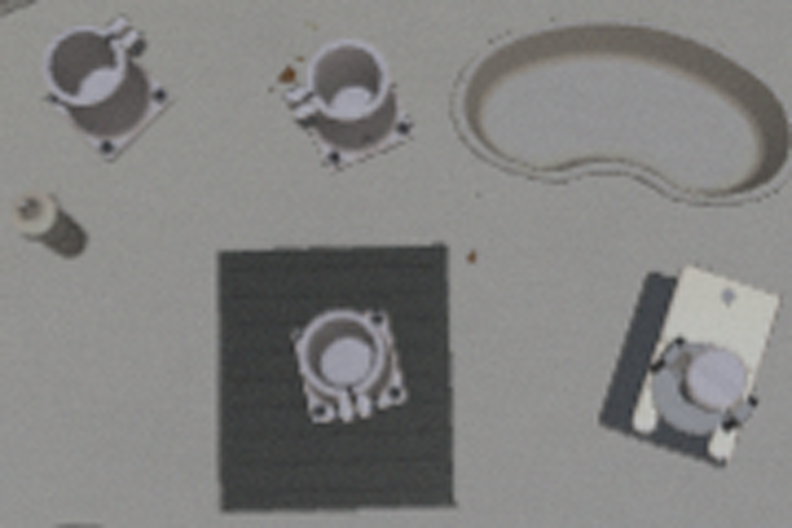

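View pics/sidec.png

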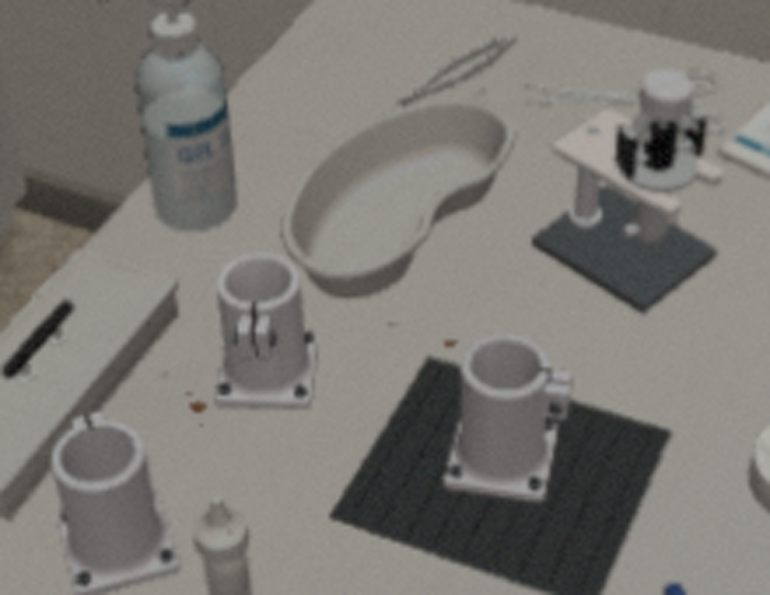

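```bash
python3 - <<'E'
from h import *
t=cv2.imread("pics/top0.png");s=cv2.imread("pics/side0.png")
pt=ctrl.camera_params("top");ps=ctrl.camera_params("side")
T=lambda u,v:(u/4.4+160-.4,v/4.4+130-.4)
S=lambda u,v:(u/3.5+130-.4,v/3.5+110-.4)
print("cap",tri([ray(pt,T(717,377)),ray(ps,S(667,83))]))
print("adA",tri([ray(pt,T(342,352)),ray(ps,S(504,364))]))
print("adL",tri([ray(pt,T(87,66)),ray(ps,S(101,456))]))
print("adM",tri([ray(pt,T(347,80)),ray(ps,S(261,288))]))
m=[onz(pt,T(*c),0)for c in[(219,252),(445,245),(455,505),(221,510)]];print(m,np.mean(m,0))
f=[onz(pt,T(*c),.09)for c in[(692,265),(778,297),(646,425),(718,452)]];print(f)
b=[onz(pt,T(*c),.114)for c in[(668,355),(740,412)]];print(b,np.degrees(np.arctan2(*(b[0]-b[1])[1::-1])))
R=ctrl.get_state()["orientation"];p=ctrl.get_state()["tcp_pos"]
print(R.T@(np.array([.5,-.25,.30])-p)*1000)
E
```

```text
cap (array([ 0.5006, -0.2491,  0.1576]), [np.float64(0.00037138522300725146), np.float64(0.00037138522300732133)])
adA (array([ 0.5261, -0.0407,  0.0827]), [np.float64(4.293571074914768e-05), np.float64(4.2935710748952194e-05)])
adL (array([0.7056, 0.1156, 0.0793]), [np.float64(0.00032980544180052354), np.float64(0.000329805441800329)])
adM (array([ 0.6931, -0.045 ,  0.0773]), [np.float64(0.001397392225777193), np.float64(0.001397392225777262)])
[array([0.602 , 0.0444, 0.    ]), array([ 0.6042, -0.1037,  0.    ]), array([ 0.4357, -0.1072,  0.    ]), array([0.4347, 0.0424, 0.    ])] [ 0.5191 -0.0311  0.    ]
[array([ 0.5738, -0.2495,  0.09  ]), array([ 0.5537, -0.2998,  0.09  ]), array([ 0.4794, -0.2186,  0.09  ]), array([ 0.463 , -0.2601,  0.09  ])]
[array([ 0.5179, -0.2294,  0.114 ]), array([ 0.4845, -0.2693,  0.114 ])] 50.10053906388442
[-667.9789  557.3563  -68.5266]
```

```bash
python3 -m handwheel '[-1,0,0,-50,0,0,0,-1,0,0,-100,0,0,0,-1,-38,32,-100,0,0,5,-1,-77,64,-100,0,0,10,-1,-115,96,-100,0,0,15,-1,-154,128,-100,0,0,18,-1,-192,160,-100,0,0,18,-1,-230,192,-100,0,0,18]'; python3 - <<'E'
from h import *
s=ctrl.get_state();print(s)
R=s["orientation"];p=s["tcp_pos"]
print(R.T@(np.array([.5,-.25,.30])-p)*1000)
E
```

```text
time_s: 0.95
tcp_pos: [0.3263, 0.2914, 0.3305]
orientation: [[0.644, 0.765, -0.001], [0.765, -0.644, -0.002], [-0.002, 0.001, -1.0]]
ft_force: [1.1, -0.8, 1.2]
width: 0.997
{'time_s': 0.95, 'joints': array([ 0.5818, -0.0991, -0.2333,  1.4381, -0.0011,  1.281 ]), 'dq': array([-1.074 , -0.4127, -0.37  ,  0.0291, -0.0066, -1.056 ]), 'effort': array([  7.07  , -24.236 ,  30.2789,   0.415 ,   0.1481,   0.7353]), 'tcp_pos': array([0.3263, 0.2914, 0.3305]), 'orientation': array([[ 0.6436,  0.7654, -0.0006],
       [ 0.7654, -0.6436, -0.0017],
       [-0.0017,  0.0006, -1.    ]]), 'ft_force': array([ 1.1148, -0.7961,  1.2054]), 'wrist_torque': array([-0.0348, -0.0702,  0.0007]), 'width': 0.9967602594188789}
[-302.5025  481.409    31.3639]
```

```bash
python3 -m handwheel '[-1,-26,41,0,0,0,0,-1,-53,84,0,0,0,0,-1,-79,126,0,0,0,0,-1,-105,168,0,0,0,0,-1,-130,208,0,0,0,0,-1,-156,248,0,0,0,0,-1,-182,290,0,0,0,0,-1,-208,330,0,0,0,0]' >/dev/null;  python3 - <<'E'
from h import *
s=ctrl.get_state()
R=s["orientation"];p=s["tcp_pos"];print(s["time_s"],p,R)
print(R.T@(np.array([.5,-.25,.30])-p)*1000)
E
```

```text
1.75 [ 0.445  -0.0823  0.331 ] [[ 0.644   0.765  -0.0004]
 [ 0.765  -0.644  -0.0016]
 [-0.0015  0.0008 -1.    ]]
[-92.8094 150.0935  31.2152]
```

```bash
python3 -m handwheel '[-1,-24,38,8,0,0,0,-1,-48,76,16,0,0,0,-1,-72,116,24,0,0,0,-1,-92,150,31,0,0,0,-1,-92,150,31,0,0,0,-1,-92,150,31,0,0,0]' ;  python3 - <<'E'
from h import *
p=ctrl.camera_params("wrist");i=ctrl.read_camera("wrist");cv2.imwrite("pics/w1.png",i)
import json;json.dump({k:np.asarray(v).tolist() for k,v in p.items()},open("w1.json","w"))
print(proj(p,[.5006,-.2491,.16]),proj(p,[.5261,-.0407,.085]))
E
```

```text
time_s: 2.35
tcp_pos: [0.5, -0.2497, 0.2992]
orientation: [[0.645, 0.764, -0.002], [0.764, -0.645, 0.0], [-0.001, -0.002, -1.0]]
ft_force: [0.1, 0.6, -0.2]
width: 0.999
[255.8429 175.0583] [421.7501  51.1173]
```

View pics/w1.png

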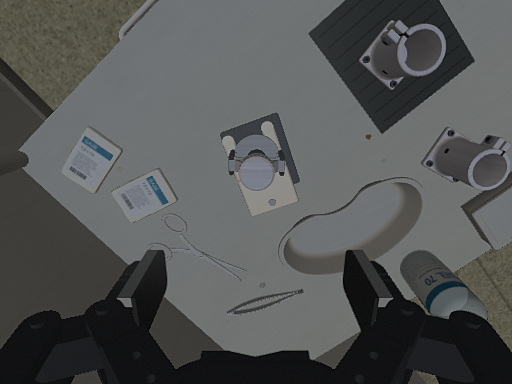

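```bash
python3 - <<'E'
from h import *
i=cv2.imread("pics/w1.png")
cv2.imwrite("pics/w1c.png",cv2.resize(i[105:225,205:315],None,fx=5,fy=5,interpolation=cv2.INTER_CUBIC))
E
```

```text
(no output)
```

View pics/w1c.png

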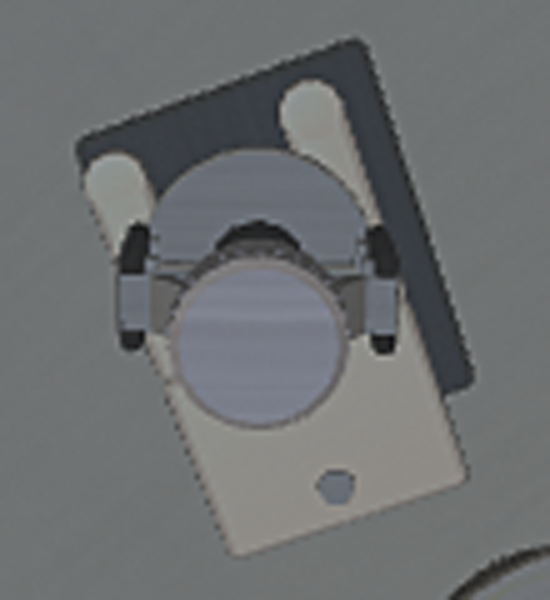

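```bash
python3 - <<'E'
from h import *
import json
pt=ctrl.camera_params("top");ps=ctrl.camera_params("side")
pw={k:np.array(v) for k,v in json.load(open("w1.json")).items()}
T=lambda u,v:(u/4.4+160-.4,v/4.4+130-.4)
S=lambda u,v:(u/3.5+130-.4,v/3.5+110-.4)
W=lambda u,v:(u/5+205-.4,v/5+105-.4)
r=[ray(pt,T(717,377)),ray(ps,S(667,83)),ray(pw,W(259,344))]
print(tri(r),tri(r[::2]),tri(r[1:]))
print("cap@.16",onz(pw,W(259,344),.16),onz(pt,T(717,377),.16),onz(ps,S(667,83),.16))
# plates tops ~ plate outer faces
a,b=[onz(pw,W(*c),.125) for c in[(133,287),(382,287)]];print(a,b,(a+b)/2,np.linalg.norm(a-b),np.degrees(np.arctan2(*(a-b)[1::-1])))
# flange: left/right/front of rim at z .095
l,rr,f=[onz(pw,W(*c),.095) for c in[(150,225),(368,225),(259,149)]];print(l,rr,f,np.linalg.norm(l-rr))
R=ctrl.get_state()["orientation"];p=ctrl.get_state()["tcp_pos"]
print(R.T@(np.array([.5,-.25,.10])-p)*1000)
# fork tips
print([onz(pw,W(*c),.09) for c in [(115,180),(312,105),(465,485),(235,555)]])
E
```

```text
(array([ 0.5004, -0.2485,  0.158 ]), [np.float64(0.0006675678267096528), np.float64(0.0003210988372123486), np.float64(0.0005538748996060161)]) (array([ 0.5014, -0.2495,  0.1526]), [np.float64(0.0004706723514025499), np.float64(0.00047067235140250144)]) (array([ 0.5   , -0.2479,  0.1585]), [np.float64(6.360273329483514e-05), np.float64(6.360273329487833e-05)])
cap@.16 [ 0.4997 -0.2477  0.16  ] [ 0.5007 -0.2486  0.16  ] [ 0.4994 -0.2458  0.16  ]
[ 0.4812 -0.2661  0.125 ] [ 0.5145 -0.2266  0.125 ] [ 0.4979 -0.2464  0.125 ] 0.05171609369681471 -130.1429248068128
[ 0.4771 -0.2603  0.095 ] [ 0.5087 -0.2229  0.095 ] [ 0.4799 -0.2307  0.095 ] 0.04894052663472923
[ -0.5323   0.885  199.7709]
[array([ 0.4649, -0.2605,  0.09  ]), array([ 0.4806, -0.2159,  0.09  ]), array([ 0.5742, -0.2452,  0.09  ]), array([ 0.5525, -0.2994,  0.09  ])]
```

```bash
python3 -m handwheel '[-1,0.5,-0.5,40,0,0,0,-1,1,-1,80,0,0,0,-1,1.4,-1.8,120,0,0,0,-1,1.4,-1.8,150,0,0,0,-1,1.4,-1.8,165,0,0,0,-1,1.4,-1.8,165,0,0,0,-1,1.4,-1.8,165,0,0,0]' ;  python3 - <<'E'
from h import *
p=ctrl.camera_params("wrist");i=ctrl.read_camera("wrist");cv2.imwrite("pics/w2.png",i)
import json;json.dump({k:np.asarray(v).tolist() for k,v in p.items()},open("w2.json","w"))
E
```

```text
time_s: 3.1
tcp_pos: [0.4994, -0.2459, 0.1356]
orientation: [[0.643, 0.766, -0.001], [0.766, -0.643, -0.001], [-0.001, -0.0, -1.0]]
ft_force: [-0.2, -0.0, 0.1]
width: 0.997
```

View pics/w2.png

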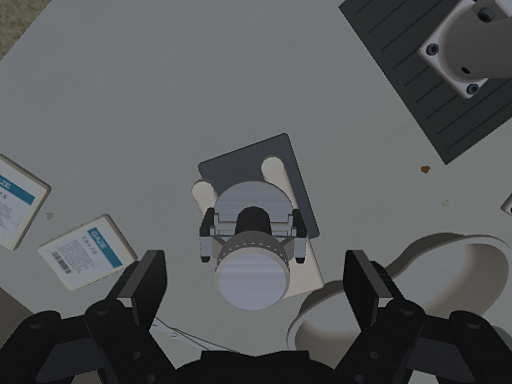

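```bash
python3 - <<'E'
from h import *
import json
L=lambda f:{k:np.array(v) for k,v in json.load(open(f)).items()}
p1,p2=L("w1.json"),L("w2.json")
i=cv2.imread("pics/w2.png");cv2.imwrite("pics/w2c.png",cv2.resize(i[160:320,180:330],None,fx=3.7,fy=3.7))
print(tri([ray(p1,(256.4,173.4)),ray(p2,(252.3,278.5))]), onz(p2,(252.3,278.5),.158))
R=ctrl.get_state()["orientation"];p=ctrl.get_state()["tcp_pos"]
for g in(.4995,-.2475,.093),:print(R.T@(np.array(g)-p)*1000)
E
```

```text
(array([ 0.5006, -0.2484,  0.1559]), [np.float64(4.889517380080249e-05), np.float64(4.889517380087883e-05)]) [ 0.4996 -0.2474  0.158 ]
[-1.0715  0.0602 43.421 ]
```

View pics/w2c.png

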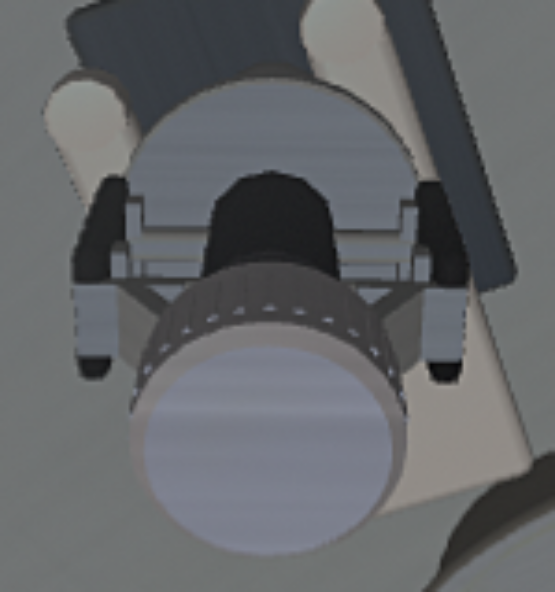

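```bash
python3 -m handwheel '[-1,-1,0,15,0,0,0,-1,-1.5,0,30,0,0,0,-1,-1.5,0,42,0,0,0,-1,-1.5,0,42,0,0,0,-1,-1.5,0,42,0,0,0]' 25; python3 -m handwheel '[1,0,0,0,0,0,0,1,0,0,0,0,0,0,1,0,0,0,0,0,0,1,0,0,0,0,0,0,1,0,0,0,0,0,0,1,0,0,0,0,0,0]' 25; python3 -m handwheel '[1,0,0,0,0,0,0,1,0,0,0,0,0,0,1,0,0,0,0,0,0]'
```

```text
time_s: 3.65
tcp_pos: [0.4996, -0.2479, 0.0951]
orientation: [[0.643, 0.766, 0.001], [0.766, -0.643, -0.002], [-0.001, 0.002, -1.0]]
ft_force: [-0.4, 0.3, 0.6]
width: 1.002
time_s: 4.25
tcp_pos: [0.5008, -0.2486, 0.0972]
orientation: [[0.643, 0.765, 0.004], [0.765, -0.643, -0.004], [-0.0, 0.005, -1.0]]
ft_force: [-1.5, 1.4, 7.6]
width: 0.478
time_s: 4.55
tcp_pos: [0.5008, -0.2487, 0.0973]
orientation: [[0.644, 0.765, 0.004], [0.765, -0.643, -0.004], [-0.0, 0.006, -1.0]]
ft_force: [-0.3, -0.3, 1.1]
width: 0.477
```

```bash
python3 -m handwheel '[1,0,0,-5,0,0,0,1,0,0,-12,0,0,0,1,0,0,-25,0,0,0,1,0,0,-45,0,0,0]'; python3 -m handwheel '[1,0,0,-25,0,0,0,1,0,0,-50,0,0,0,1,0,0,-75,0,0,0,1,0,0,-75,0,0,0,1,0,0,-75,0,0,0]';python3 - <<'E'
from h import *
for n in("wrist","side"):
    i=ctrl.read_camera(n);cv2.imwrite(f"pics/{n}3.png",i)
i=cv2.imread("pics/side3.png")
cv2.imwrite("pics/s3c.png",cv2.resize(i[40:260,200:400],None,fx=2.7,fy=2.7))
E
```

```text
time_s: 4.95
tcp_pos: [0.4996, -0.2478, 0.1421]
orientation: [[0.643, 0.765, 0.002], [0.765, -0.643, -0.002], [-0.001, 0.003, -1.0]]
ft_force: [0.0, -0.7, -2.9]
width: 0.479
time_s: 5.45
tcp_pos: [0.4998, -0.2479, 0.2177]
orientation: [[0.643, 0.765, 0.003], [0.765, -0.643, -0.003], [-0.0, 0.004, -1.0]]
ft_force: [-0.2, -0.1, -4.2]
width: 0.478
```

View pics/wrist3.png

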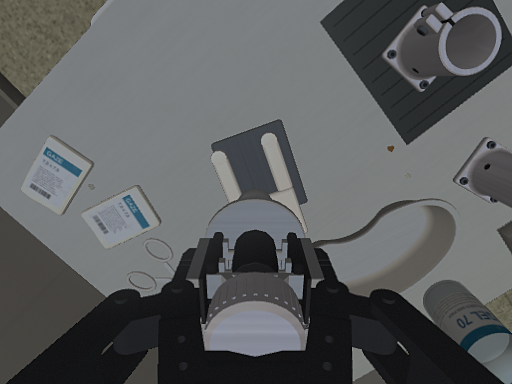

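View pics/s3c.png

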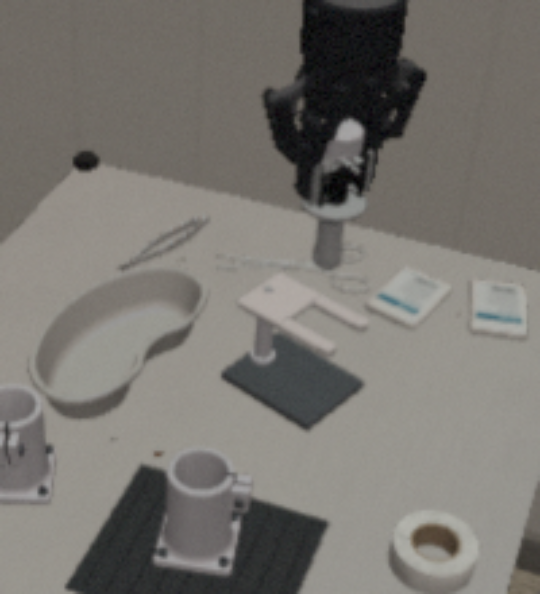

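```bash
python3 -m handwheel '[1,30,-10,0,0,0,0,1,70,-22,0,0,0,0,1,110,-36,0,0,0,0,1,150,-50,0,0,0,0,1,175,-60,0,0,0,0,1,175,-60,0,0,0,0,1,175,-60,0,0,0,0,1,175,-60,0,0,0,0]';python3 - <<'E'
from h import *
import json
p=ctrl.camera_params("wrist");i=ctrl.read_camera("wrist");cv2.imwrite("pics/w4.png",i)
json.dump({k:np.asarray(v).tolist() for k,v in p.items()},open("w4.json","w"))
print(proj(p,[.526,-.0407,.085]))
E
```

```text
time_s: 6.35
tcp_pos: [0.5643, -0.075, 0.2143]
orientation: [[0.644, 0.765, -0.003], [0.765, -0.644, -0.001], [-0.002, -0.002, -1.0]]
ft_force: [-0.9, -0.9, -2.0]
width: 0.477
[256.8385 120.5135]
```

View pics/w4.png

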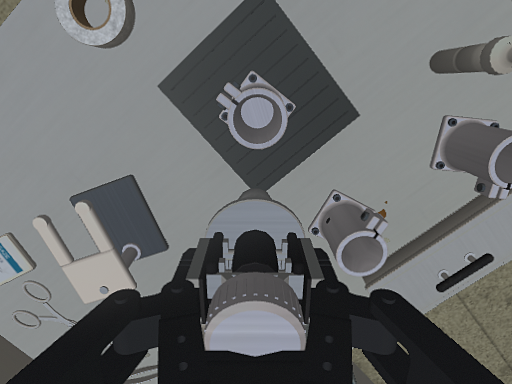

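```bash
python3 - <<'E'
from h import *
i=cv2.imread("pics/w4.png")
c=i[65:165,205:310]
cv2.imwrite("pics/w4c.png",cv2.resize(c,None,fx=5.5,fy=5.5,interpolation=cv2.INTER_CUBIC))
g=cv2.cvtColor(c,cv2.COLOR_BGR2GRAY)
for t in(120,140,160,180):
    m=(g>t).astype(np.uint8)
    cs,_=cv2.findContours(m,cv2.RETR_CCOMP,cv2.CHAIN_APPROX_NONE)
    for k in cs:
        if len(k)>70:print(t,len(k),cv2.fitEllipse(k))
E
```

```text
120 89 ((51.73050308227539, 47.04337692260742), (30.180465698242188, 31.464502334594727), 85.01554870605469)
120 517 ((50.6721076965332, 48.21319580078125), (61.610328674316406, 68.91836547851562), 129.98716735839844)
140 87 ((51.73037338256836, 47.08289337158203), (29.609865188598633, 31.375329971313477), 87.28202056884766)
140 443 ((50.75967025756836, 50.33528518676758), (57.259971618652344, 69.43436431884766), 112.10263061523438)
```

View pics/w4c.png

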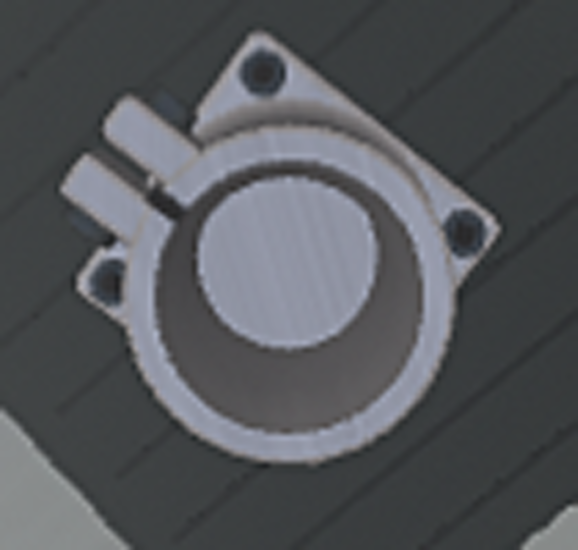

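```bash
python3 - <<'E'
from h import *
import json
L=lambda f:{k:np.array(v) for k,v in json.load(open(f)).items()}
p=L("w4.json");ps=ctrl.camera_params("side");pt=ctrl.camera_params("top")
S=lambda u,v:(u/3.5+130-.4,v/3.5+110-.4);T=lambda u,v:(u/4.4+160-.4,v/4.4+130-.4)
c=(257.3,118.2)
r=[ray(p,c),ray(ps,S(504,364)),ray(pt,T(342,352))]
print(tri(r),tri(r[:2]),onz(p,c,.085),[onz(p,(x/5.5+205-.4,y/5.5+65-.4),.085) for x,y in((127,293),(455,293),(291,124),(291,463))])
s=ctrl.get_state();R=s["orientation"];t=s["tcp_pos"];print(t)
i=cv2.imread("pics/w4.png")
cv2.imwrite("pics/w4d.png",cv2.resize(i[180:370,190:320],None,fx=3.15,fy=3.15,interpolation=cv2.INTER_CUBIC))
for uv,dz in(((206,230),-.0023),((304,230),-.0023),((255,197),-.0023)):
    print(R.T@(onz(p,uv,t[2]+dz)-t)*1000)
E
```

```text
(array([ 0.5256, -0.04  ,  0.0834]), [np.float64(0.000994567165203775), np.float64(0.00030418862523998516), np.float64(0.0008172263799705054)]) (array([ 0.5251, -0.0391,  0.0846]), [np.float64(0.0003551154176724771), np.float64(0.00035511541767242175)]) [ 0.5248 -0.0392  0.085 ] [array([ 0.5083, -0.0583,  0.085 ]), array([ 0.541 , -0.0194,  0.085 ]), array([ 0.5055, -0.0228,  0.085 ]), array([ 0.5452, -0.056 ,  0.085 ])]
[ 0.5644 -0.0752  0.2146]
[-24.7336 -11.1919   2.364 ]
[ 25.2687 -11.2981   2.2658]
[  0.2554 -29.2036   2.3396]
```

View pics/w4d.png

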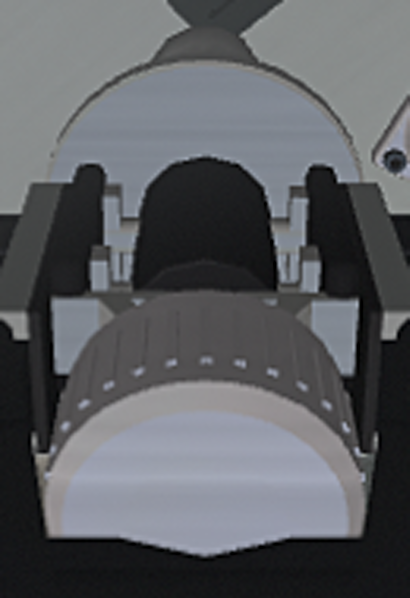

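```bash
python3 -m handwheel '[1,1,-20,0,0,0,0,1,2,-45,0,0,0,0,1,2,-53,8,0,0,0,1,2,-53,30,0,0,0,1,2,-53,50,0,0,0,1,2,-53,50,0,0,0,1,2,-53,50,0,0,0]';python3 - <<'E'
from h import *
i=ctrl.read_camera("side")
cv2.imwrite("pics/s5.png",cv2.resize(i[120:280,200:350],None,fx=3.7,fy=3.7,interpolation=cv2.INTER_CUBIC))
i=ctrl.read_camera("wrist");cv2.imwrite("pics/w5.png",i)
s=ctrl.get_state();R=s["orientation"];t=s["tcp_pos"];print(t,R.T@(np.array([.5253,-.0396,.0923])-t)*1000,s["ft_force"])
E
```

```text
time_s: 7.1
tcp_pos: [0.5248, -0.0402, 0.1643]
orientation: [[0.645, 0.764, -0.003], [0.764, -0.645, -0.001], [-0.003, -0.002, -1.0]]
ft_force: [0.6, -0.2, -2.2]
width: 0.482
[ 0.5261 -0.0402  0.1657] [ 0.0251 -1.1023 73.3878] [ 0.6567 -0.6611 -3.1845]
```

View pics/s5.png

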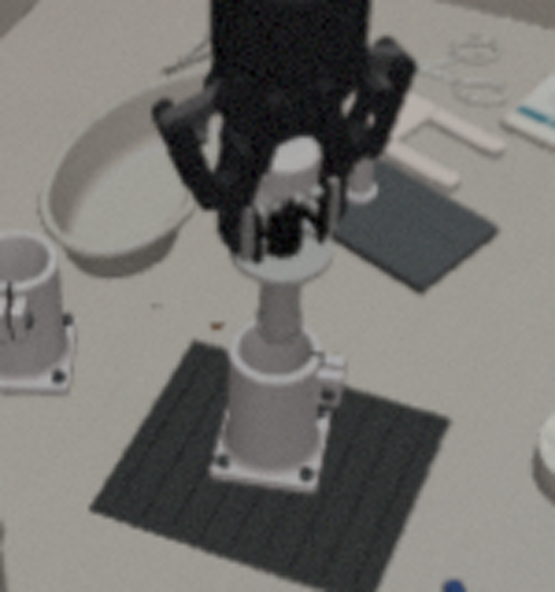

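View pics/w5.png

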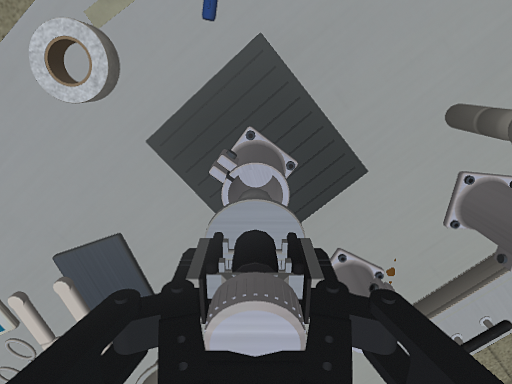

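```bash
python3 -m handwheel '[1,0,-0.6,10,0,0,0,1,0,-0.6,22,0,0,0,1,0,-0.6,34,0,0,0,1,0,-0.6,46,0,0,0,1,0,-0.6,57,0,0,0,1,0,-0.6,65,0,0,0,1,0,-0.6,69,0,0,0,1,0,-0.6,70,0,0,0]';python3 -m handwheel '[1,0,0,0.5,0,0,0,1,0,0,1,0,0,0]'; python3 - <<'E'
from h import *
i=ctrl.read_camera("side")
cv2.imwrite("pics/s6.png",cv2.resize(i[120:280,200:350],None,fx=3.7,fy=3.7,interpolation=cv2.INTER_CUBIC))
E
```

```text
time_s: 8.0
tcp_pos: [0.5253, -0.0399, 0.095]
orientation: [[0.645, 0.764, -0.001], [0.764, -0.645, -0.001], [-0.002, -0.0, -1.0]]
ft_force: [-0.3, 0.9, -3.2]
width: 0.48
time_s: 8.2
tcp_pos: [0.5258, -0.04, 0.0944]
orientation: [[0.645, 0.764, -0.0], [0.764, -0.645, -0.001], [-0.001, 0.0, -1.0]]
ft_force: [-0.1, -0.0, -3.0]
width: 0.476
```

View pics/s6.png

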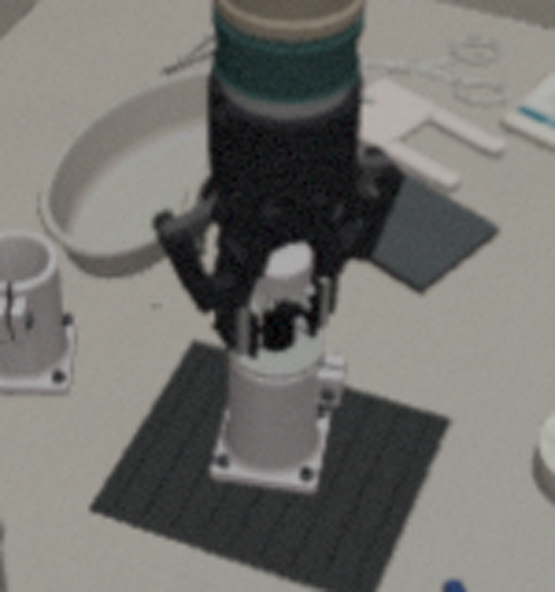

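Almost seated; feel downward in small steps.

```bash
python3 -m handwheel '[1,0,0,1,0,0,0,1,0,0,1.5,0,0,0]';python3 -m handwheel '[1,0,0,1,0,0,0,1,0,0,1.5,0,0,0]';python3 -m handwheel '[1,0,0,1,0,0,0,1,0,0,1.5,0,0,0]'
```

```text
time_s: 8.45
tcp_pos: [0.526, -0.04, 0.0932]
orientation: [[0.645, 0.764, 0.0], [0.764, -0.645, -0.001], [-0.001, 0.001, -1.0]]
ft_force: [0.8, 0.8, -3.7]
width: 0.477
time_s: 8.65
tcp_pos: [0.5262, -0.04, 0.0923]
orientation: [[0.645, 0.764, 0.001], [0.764, -0.645, -0.001], [-0.001, 0.002, -1.0]]
ft_force: [-2.2, 0.3, 3.2]
width: 0.474
time_s: 8.85
tcp_pos: [0.5264, -0.0401, 0.0922]
orientation: [[0.645, 0.764, 0.001], [0.764, -0.645, -0.002], [-0.001, 0.002, -1.0]]
ft_force: [-5.7, 0.5, 10.3]
width: 0.479
```

```bash
python3 -m handwheel '[0.2,0,0,0,0,0,0,-0.2,0,0,0,0,0,0,-0.6,0,0,0,0,0,0,-1,0,0,0,0,0,0,-1,0,0,0,0,0,0,-1,0,0,0,0,0,0]';python3 - <<'E'
from h import *
print(ctrl.get_state()["ft_force"])
for n in("wrist","side"):
    i=ctrl.read_camera(n);cv2.imwrite(f"pics/{n}7.png",i)
i=cv2.imread("pics/side7.png")
cv2.imwrite("pics/s7.png",cv2.resize(i[120:280,200:350],None,fx=3.7,fy=3.7,interpolation=cv2.INTER_CUBIC))
E
```

```text
time_s: 9.45
tcp_pos: [0.5266, -0.0401, 0.0923]
orientation: [[0.645, 0.764, 0.001], [0.764, -0.645, -0.002], [-0.0, 0.002, -1.0]]
ft_force: [-0.8, -0.7, -0.3]
width: 1.002
[-0.8122 -0.7188 -0.3182]
```

View pics/s7.png

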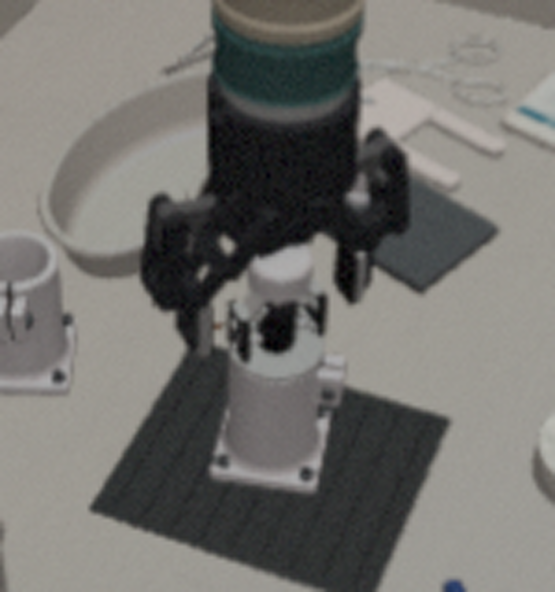

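View pics/wrist7.png

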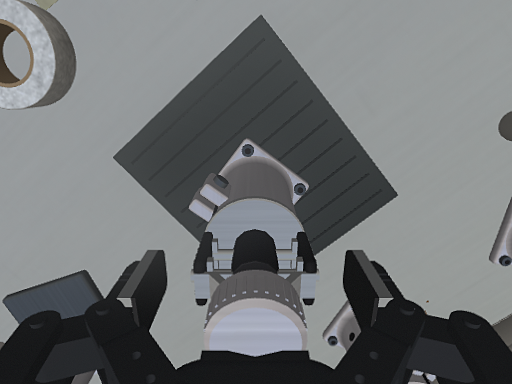

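```bash
python3 -m handwheel '[-1,0,0,-20,0,0,0,-1,0,0,-50,0,0,0,-1,0,0,-85,0,0,0,-0.5,0,0,-100,0,0,0,0.3,0,0,-100,0,0,0,1,0,0,-100,0,0,0,1,0,0,-100,0,0,0,1,0,0,-100,0,0,0]' 40;python3 - <<'E'
from h import *
import json
p=ctrl.camera_params("wrist");i=ctrl.read_camera("wrist");cv2.imwrite("pics/w8.png",i)
json.dump({k:np.asarray(v).tolist() for k,v in p.items()},open("w8.json","w"))
cv2.imwrite("pics/w8c.png",cv2.resize(i[100:260,180:330],None,fx=3.7,fy=3.7,interpolation=cv2.INTER_CUBIC))
i=ctrl.read_camera("side");cv2.imwrite("pics/side8.png",i)
cv2.imwrite("pics/s8.png",cv2.resize(i[100:280,200:350],None,fx=3.3,fy=3.3,interpolation=cv2.INTER_CUBIC))
print(ctrl.get_state()["ft_force"])
E
```

```text
time_s: 10.35
tcp_pos: [0.5252, -0.0397, 0.1905]
orientation: [[0.645, 0.764, -0.002], [0.764, -0.645, -0.001], [-0.002, -0.001, -1.0]]
ft_force: [-0.5, -0.2, -0.1]
width: 0.141
[-0.384  -0.4634 -0.52  ]
```

View pics/w8.png

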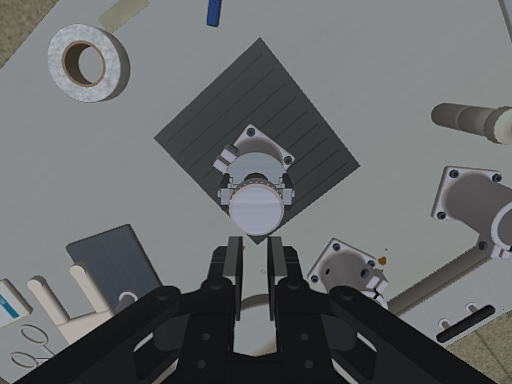

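View pics/w8c.png

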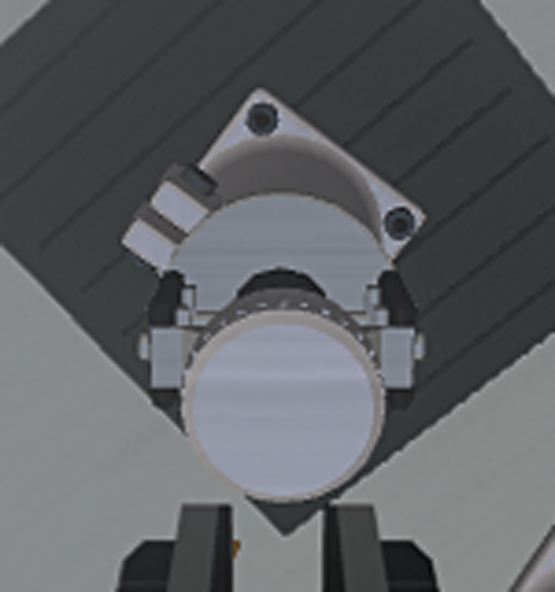

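View pics/s8.png

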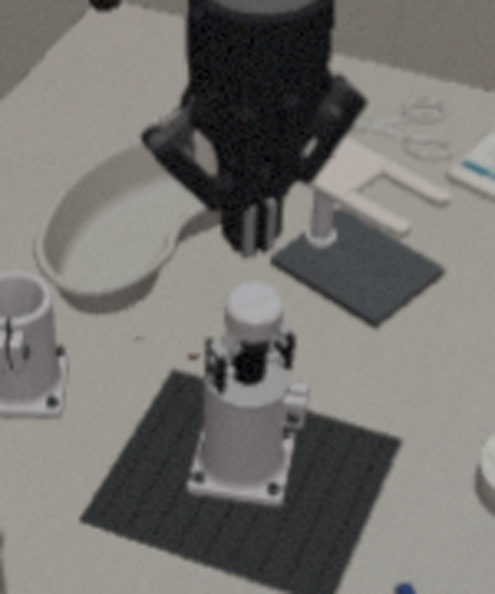

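```bash
python3 - <<'E'
from h import *
import json
p={k:np.array(v) for k,v in json.load(open("w8.json")).items()}
s=ctrl.get_state();R=s["orientation"];t=s["tcp_pos"]
ps=ctrl.camera_params("side")
c=(284/3.7+180-.4,402/3.7+100-.4);c2=(254/3.3+200-.4,302/3.3+100-.4)
X=onz(p,c,.155);print(X,R.T@(X-t)*1000,tri([ray(p,c),ray(ps,c2)]),t,s["width"])
E
```

```text
[ 0.5188 -0.0331  0.155 ] [ 0.8397 -9.4369 35.9662] (array([ 0.5191, -0.0333,  0.1543]), [np.float64(9.100569500750984e-05), np.float64(9.100569500771303e-05)]) [ 0.5255 -0.0398  0.191 ] 0.0007924568530350576
```

```bash
python3 - <<'E'
from h import *
import json
p={k:np.array(v) for k,v in json.load(open("w8.json")).items()}
s=ctrl.get_state();R=s["orientation"];t=s["tcp_pos"]
C=lambda x,y:(x/3.7+180-.4,y/3.7+100-.4)
for n,c,z in[("flange front",(284,193),.09),("fl left",(166,265),.09),("fl right",(396,265),.09),("plateL",(150,357),.115),("plateR",(413,357),.115)]:
    X=onz(p,C(*c),z);print(n,X,R.T@(X-t)*1000)
ps=ctrl.camera_params("side")
for b in([.525,-.039],[.519,-.033]):
  for z in(.0,.085,.09,.155):
    u=proj(p,[*b,z]);v=proj(ps,[*b,z]);print(b,z,"w",(u-[180-.4,100-.4])*3.7,"s",(v-[200-.4,100-.4])*3.3)
E
```

```text
flange front [ 0.5027 -0.0193  0.09  ] [  1.1002 -30.6091 100.9687]
fl left [ 0.4984 -0.0492  0.09  ] [-24.5269 -14.6793 101.0073]
fl right [ 0.5306 -0.0109  0.09  ] [ 25.4804 -14.7272 100.9278]
plateL [ 0.5068 -0.0579  0.115 ] [-25.8108  -2.5858  76.0077]
plateR [ 0.5408 -0.0176  0.115 ] [26.8814 -2.6458 75.924 ]
[0.525, -0.039] 0.0 w [280.4824 227.428 ] s [240.9508 466.1885]
[0.525, -0.039] 0.085 w [280.5711 318.0532] s [244.9516 375.9215]
[0.525, -0.039] 0.09 w [280.578  325.1597] s [245.201  370.2488]
[0.525, -0.039] 0.155 w [280.6974 448.9812] s [248.5972 292.453 ]
[0.519, -0.033] 0.0 w [282.9641 199.2756] s [245.9108 475.3123]
[0.519, -0.033] 0.085 w [283.8292 282.0528] s [250.2611 385.0781]
[0.519, -0.033] 0.09 w [283.8971 288.5625] s [250.5324 379.4042]
[0.519, -0.033] 0.155 w [285.0835 402.4344] s [254.2282 301.5543]
```

```bash
python3 - <<'E'
from h import *
import json
L=lambda f:{k:np.array(v) for k,v in json.load(open(f)).items()}
# tool frame cam offset same; use w8 & its state
s=ctrl.get_state();R=s["orientation"];t=s["tcp_pos"];p=L("w8.json")
def tool(uv,dz): return (R.T@(onz(p,uv,t[2]+dz)-t)*1000)
D=lambda x,y:(x/3.15+190-.4,y/3.15+180-.4)
print("held w4: cap front",tool(D(205,380),.0627),"flange front",tool(D(205,60),-.0023-.0),"plates",tool(D(90,165),.032),tool(D(320,165),.032))
C=lambda x,y:(x/3.7+180-.4,y/3.7+100-.4)
print("now cap front",tool(C(284,310),.155-t[2]),"back",tool(C(284,502),.155-t[2]))
p1=L("w1.json");W=lambda x,y:(x/5+205-.4,y/5+105-.4)
t1=np.array([.5,-.2497,.2992])
for n,c,z in(("capfront",(259,263),.16),("capback",(259,428),.16),("flfront",(259,149),.095)):
    print("w1",n,R.T@(onz(p1,W(*c),z)-t1)*1000)
# w7 (fingers open, before retreat)
i=cv2.imread("pics/wrist7.png");cv2.imwrite("pics/w7c.png",cv2.resize(i[180:370,190:320],None,fx=3.15,fy=3.15,interpolation=cv2.INTER_CUBIC))
E
```

```text
held w4: cap front [ -0.1556 -19.9817 -62.6972] flange front [ -0.1837 -28.465    2.3041] plates [-14.3721 -27.5679 -31.9735] [ 14.0232 -27.6089 -32.0187]
now cap front [  0.8053 -25.4541  35.9684] back [ 0.8799  9.0307 35.9637]
w1 capfront [  1.5602 -16.9959 139.1999]
w1 capback [  1.6132  15.0918 139.1956]
w1 flfront [  1.8924 -27.641  204.2009]
```

View pics/w7c.png

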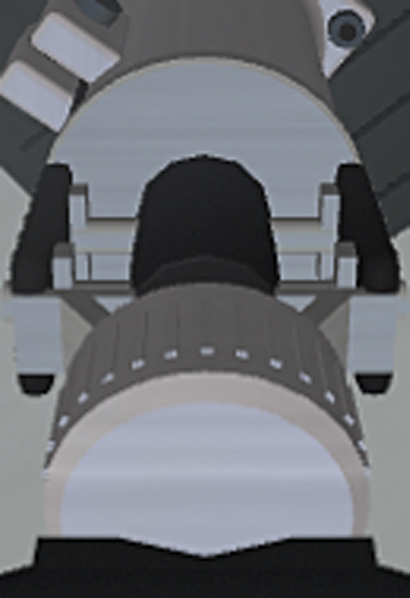

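```bash
python3 - <<'E'
from h import *
import json
L=lambda f:{k:np.array(v) for k,v in json.load(open(f)).items()}
p4,p8=L("w4.json"),L("w8.json")
A=lambda x,y:(x/5.5+205-.4,y/5.5+65-.4);C=lambda x,y:(x/3.7+180-.4,y/3.7+100-.4)
for a,c in(((262,72),(262,120)),((465,232),(400,225))):print(onz(p4,A(*a),.01),onz(p8,C(*c),.01))
for n,p in(("top",0),):
    i=ctrl.read_camera("top");cv2.imwrite("pics/top8.png",i)
    cv2.imwrite("pics/t8c.png",cv2.resize(i[170:270,190:360],None,fx=4.6,fy=4.6,interpolation=cv2.INTER_CUBIC))
i=cv2.imread("pics/side8.png");cv2.imwrite("pics/s8d.png",cv2.resize(i[170:260,240:310],None,fx=6,fy=6,interpolation=cv2.INTER_CUBIC))
E
```

```text
[ 0.4957 -0.0212  0.01  ] [ 0.4964 -0.0216  0.01  ]
[ 0.544 -0.01   0.01 ] [ 0.5446 -0.0108  0.01  ]
```

View pics/s8d.png

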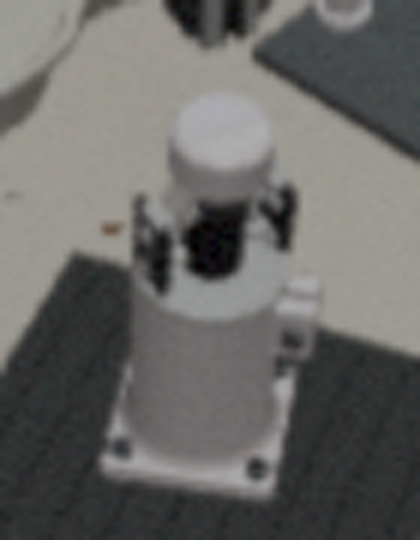

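View pics/t8c.png

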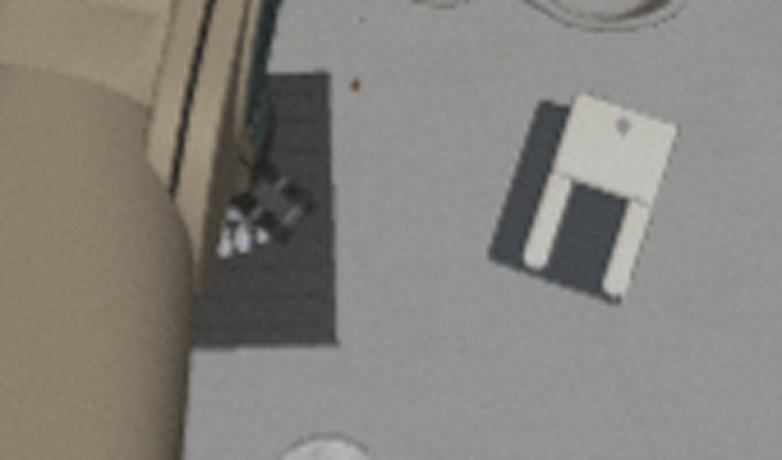

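```bash
python3 -m handwheel '[1,0.5,-6,10,0,0,0,1,0.5,-6,22,0,0,0,1,0.5,-6,29,0,0,0,1,0.5,-6,31,0,0,0,1,0.5,-6,31,0,0,0]'; for k in 1; do python3 -m handwheel '[1,0,0,0.6,0,0,0,1,0,0,0.6,0,0,0]'; done
```

```text
time_s: 11.0
tcp_pos: [0.521, -0.0355, 0.1594]
orientation: [[0.645, 0.764, -0.002], [0.764, -0.645, -0.001], [-0.002, -0.001, -1.0]]
ft_force: [-0.1, -0.1, 0.8]
width: -0.001
time_s: 11.2
tcp_pos: [0.5213, -0.0356, 0.1591]
orientation: [[0.645, 0.764, -0.001], [0.764, -0.645, -0.001], [-0.002, -0.0, -1.0]]
ft_force: [-0.2, 0.2, 0.2]
width: -0.001
```

```bash
python3 -m handwheel '[1,0,0,0.8,0,0,0,1,0,0,0.8,0,0,0]'
```

```text
time_s: 11.4
tcp_pos: [0.5215, -0.0357, 0.1586]
orientation: [[0.645, 0.764, -0.001], [0.764, -0.645, -0.001], [-0.001, 0.0, -1.0]]
ft_force: [0.2, -0.4, -0.5]
width: -0.0
```

```bash
python3 -m handwheel '[1,0,0,1.3,0,0,0,1,0,0,1.3,0,0,0]';python3 -m handwheel '[1,0,0,1.3,0,0,0,1,0,0,1.3,0,0,0]'
```

```text
time_s: 11.6
tcp_pos: [0.5215, -0.0357, 0.1572]
orientation: [[0.645, 0.764, -0.001], [0.764, -0.645, -0.001], [-0.001, 0.0, -1.0]]
ft_force: [-0.1, 0.5, -0.2]
width: 0.002
time_s: 11.8
tcp_pos: [0.5222, -0.0359, 0.1567]
orientation: [[0.645, 0.764, 0.001], [0.764, -0.645, -0.002], [-0.001, 0.002, -1.0]]
ft_force: [-0.8, -0.2, 2.9]
width: -0.0
```

```bash
python3 -m handwheel '[1,0,0,0.8,0,0,0,1,0,0,0.8,0,0,0]'
```

```text
time_s: 12.0
tcp_pos: [0.5229, -0.0361, 0.1565]
orientation: [[0.645, 0.764, 0.002], [0.764, -0.645, -0.002], [-0.0, 0.003, -1.0]]
ft_force: [-0.7, -0.3, 5.1]
width: -0.001
```

```bash
python3 -m handwheel '[1,0,0,0.8,0,0,0,1,0,0,0.8,0,0,0]'
```

```text
time_s: 12.2
tcp_pos: [0.5235, -0.0363, 0.1563]
orientation: [[0.645, 0.764, 0.004], [0.764, -0.645, -0.003], [0.0, 0.005, -1.0]]
ft_force: [0.4, -0.3, 4.7]
width: -0.0
```

```bash
python3 -m handwheel '[1,0,0,-5,0,0,0,1,0,0,-20,0,0,0,1,0,0,-35,0,0,0,1,0,0,-35,0,0,0,1,0,0,-35,0,0,0]';python3 - <<'E'
from h import *
import json
p=ctrl.camera_params("wrist");i=ctrl.read_camera("wrist");cv2.imwrite("pics/w9.png",i)
json.dump({k:np.asarray(v).tolist() for k,v in p.items()},open("w9.json","w"))
cv2.imwrite("pics/w9c.png",cv2.resize(i[100:260,180:330],None,fx=3.7,fy=3.7,interpolation=cv2.INTER_CUBIC))
i=ctrl.read_camera("side");cv2.imwrite("pics/side9.png",i)
cv2.imwrite("pics/s9d.png",cv2.resize(i[170:260,240:310],None,fx=6,fy=6,interpolation=cv2.INTER_CUBIC))
E
```

```text
time_s: 12.7
tcp_pos: [0.5231, -0.0361, 0.1909]
orientation: [[0.645, 0.764, 0.003], [0.764, -0.645, -0.002], [0.0, 0.004, -1.0]]
ft_force: [-0.5, 0.8, 0.7]
width: -0.001
```

View pics/w9c.png

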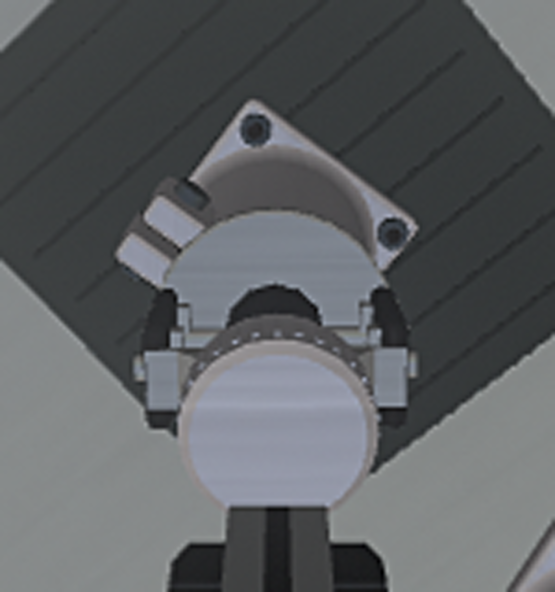

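View pics/s9d.png

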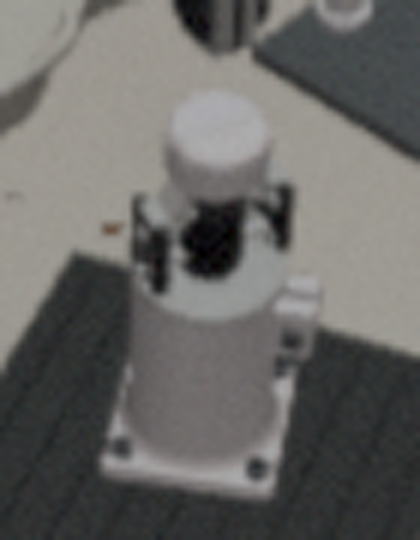

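```bash
python3 - <<'E'
from h import *
import json
L=lambda f:{k:np.array(v) for k,v in json.load(open(f)).items()}
p=L("w9.json");ps=ctrl.camera_params("side")
s=ctrl.get_state();R=s["orientation"];t=s["tcp_pos"];print(t)
C=lambda x,y:(x/3.7+180-.4,y/3.7+100-.4)
S=lambda x,y:(x/6+240-.4,y/6+170-.4)
c=C(278,338+ (178+380-360)/2) # width 180..378 -> 99 radius
for n,q,z in[("capL",(180,437),.155),("capR",(378,437),.155),("capfront",(278,340),.155),("flfront",(275,209),.09),("flL",(160,280),.09),("flR",(390,280),.09)]:
    X=onz(p,C(*q),z);print(n,X,R.T@(X-t)*1000)
print(tri([ray(p,C(279,437)),ray(ps,S(221,129))]),tri([ray(L("w8.json"),C(284,402)),ray(ps,S(221,137))]))
for z in(.085,.09,.155):print((proj(ps,[.525,-.039,z])-[240-.4,170-.4])*6)
E
```

```text
[ 0.5225 -0.036   0.1901]
capL [ 0.5107 -0.047   0.155 ] [-16.0526  -2.0204  35.1476]
capR [ 0.5321 -0.0216  0.155 ] [17.1733 -2.0301 35.1291]
capfront [ 0.5081 -0.0233  0.155 ] [  0.3842 -19.3135  35.0915]
flfront [ 0.5027 -0.0196  0.09  ] [ -0.1943 -26.018  100.0738]
flL [ 0.4986 -0.049   0.09  ] [-25.3417 -10.1513 100.131 ]
flR [ 0.531  -0.0106  0.09  ] [ 24.9406 -10.1664 100.1029]
(array([ 0.521 , -0.0349,  0.153 ]), [np.float64(0.0009924399654665877), np.float64(0.0009924399654667015)]) (array([ 0.5202, -0.0345,  0.1497]), [np.float64(0.00034018642790618165), np.float64(0.0003401864279062182)])
[205.3666 263.4936]
[205.82   253.1797]
[211.9949 111.7327]
```

```bash
python3 -m handwheel '[-0.04,0.2,0,0,0,0,0,-0.04,0.2,0,0,0,0,0,-0.04,0.2,0,0,0,0,0,-0.04,0.2,0,15,0,0,0,-0.04,0.2,0,35,0,0,0,-0.04,0.2,0,50,0,0,0,-0.04,0.2,0,55,0,0,0,-0.04,0.2,0,55,0,0,0]' 40;python3 - <<'E'
from h import *
i=ctrl.read_camera("wrist");cv2.imwrite("pics/w10.png",i)
cv2.imwrite("pics/w10c.png",cv2.resize(i[190:384,180:330],None,fx=3.0,fy=3.0,interpolation=cv2.INTER_CUBIC))
E
```

```text
time_s: 13.6
tcp_pos: [0.522, -0.0358, 0.1343]
orientation: [[0.645, 0.764, -0.0], [0.764, -0.645, -0.002], [-0.002, 0.001, -1.0]]
ft_force: [-0.9, -0.1, -0.4]
width: 0.52
```

View pics/w10c.png

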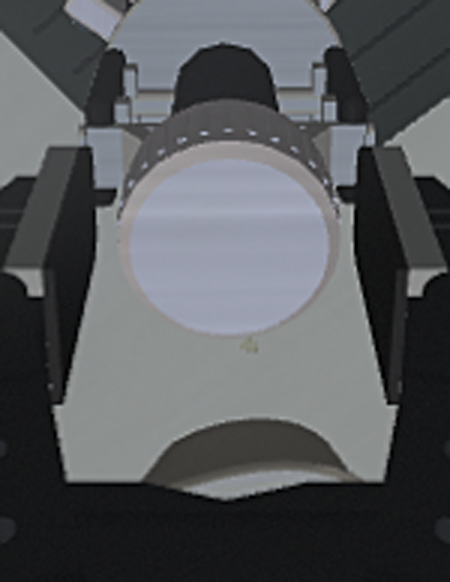

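```bash
python3 -m handwheel '[-0.04,0,0,3,0,0,0,-0.04,0,0,5,0,0,0,-0.04,0,0,5,0,0,0]';python3 -m handwheel '[-0.04,0,0,2,0,0,0,-0.04,0,0,3,0,0,0]';python3 -m handwheel '[-0.04,0,0,2,0,0,0,-0.04,0,0,2,0,0,0]'
```

```text
time_s: 13.95
tcp_pos: [0.5229, -0.036, 0.1304]
orientation: [[0.645, 0.764, 0.002], [0.764, -0.645, -0.002], [-0.0, 0.003, -1.0]]
ft_force: [-0.4, 0.1, 0.2]
width: 0.526
time_s: 14.15
tcp_pos: [0.523, -0.036, 0.1275]
orientation: [[0.645, 0.764, 0.002], [0.764, -0.645, -0.002], [-0.0, 0.003, -1.0]]
ft_force: [-0.2, -0.0, 0.0]
width: 0.519
time_s: 14.35
tcp_pos: [0.5228, -0.036, 0.1252]
orientation: [[0.645, 0.764, 0.002], [0.764, -0.645, -0.002], [-0.001, 0.003, -1.0]]
ft_force: [-0.1, 0.2, -0.1]
width: 0.521
```

```bash
for k in 1 ; do python3 -m handwheel '[-0.04,0,0,1.5,0,0,0,-0.04,0,0,1.5,0,0,0]';python3 -m handwheel '[-0.04,0,0,1.5,0,0,0,-0.04,0,0,1.5,0,0,0]'; done
```

```text
time_s: 14.55
tcp_pos: [0.5226, -0.0359, 0.1234]
orientation: [[0.645, 0.764, 0.001], [0.764, -0.645, -0.002], [-0.001, 0.002, -1.0]]
ft_force: [-0.9, 0.9, 0.2]
width: 0.519
time_s: 14.75
tcp_pos: [0.5226, -0.0363, 0.122]
orientation: [[0.645, 0.764, 0.001], [0.764, -0.645, -0.003], [-0.001, 0.003, -1.0]]
ft_force: [0.4, -0.7, 0.5]
width: 0.519
```

```bash
python3 -m handwheel '[-0.04,0,0,1.5,0,0,0,-0.04,0,0,1.5,0,0,0]';python3 -m handwheel '[-0.04,0,0,1.5,0,0,0,-0.04,0,0,1.5,0,0,0]'; python3 - <<'E'
from h import *
i=ctrl.read_camera("wrist");cv2.imwrite("pics/w11.png",i)
cv2.imwrite("pics/w11c.png",cv2.resize(i[190:384,180:330],None,fx=3.0,fy=3.0,interpolation=cv2.INTER_CUBIC))
E
```

```text
time_s: 14.95
tcp_pos: [0.5233, -0.0368, 0.1213]
orientation: [[0.645, 0.764, 0.003], [0.764, -0.645, -0.004], [-0.002, 0.005, -1.0]]
ft_force: [-0.3, -1.6, 4.2]
width: 0.521
time_s: 15.15
tcp_pos: [0.5242, -0.0375, 0.1209]
orientation: [[0.645, 0.764, 0.004], [0.764, -0.645, -0.006], [-0.002, 0.007, -1.0]]
ft_force: [-0.4, -1.7, 6.1]
width: 0.526
```

View pics/w11c.png

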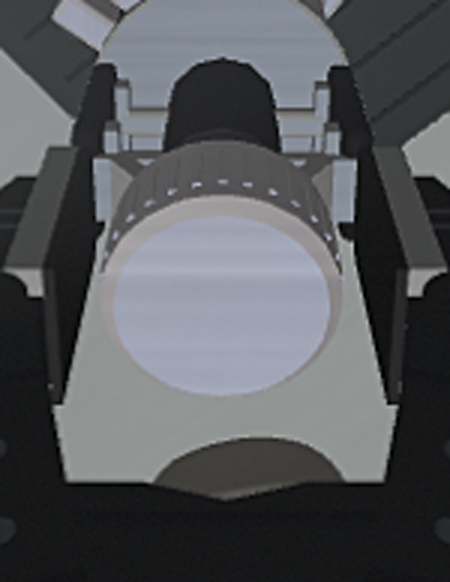

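```bash
python3 -m handwheel '[-0.04,0,0,2,0,0,0,-0.04,0,0,2.5,0,0,0,-0.04,0,0,2.5,0,0,0]'
```

```text
time_s: 15.5
tcp_pos: [0.5246, -0.0378, 0.1207]
orientation: [[0.645, 0.764, 0.005], [0.764, -0.645, -0.007], [-0.002, 0.008, -1.0]]
ft_force: [-4.3, -0.8, 14.1]
width: 0.516
```

```bash
python3 -m handwheel '[-0.04,0,0,2,0,0,0,-0.04,0,0,3,0,0,0,-0.04,0,0,3,0,0,0]'
```

```text
time_s: 15.8
tcp_pos: [0.5248, -0.0378, 0.1206]
orientation: [[0.645, 0.764, 0.006], [0.764, -0.645, -0.007], [-0.002, 0.009, -1.0]]
ft_force: [-7.2, 1.5, 19.4]
width: 0.518
```

```bash
python3 -m handwheel '[-0.04,0,0,-5,0,0,0,-0.04,0,0,-20,0,0,0,-0.04,0,0,-45,0.5,0,0,1,0,0,-70,0.5,0,0,1,0,0,-70,0.5,0,0,1,0,0,-70,0.5,0,0]' 40;python3 - <<'E'
from h import *
import json
p=ctrl.camera_params("wrist");i=ctrl.read_camera("wrist");cv2.imwrite("pics/w12.png",i)
json.dump({k:np.asarray(v).tolist() for k,v in p.items()},open("w12.json","w"))
cv2.imwrite("pics/w12c.png",cv2.resize(i[100:260,180:330],None,fx=3.7,fy=3.7,interpolation=cv2.INTER_CUBIC))
i=ctrl.read_camera("side");cv2.imwrite("pics/side12.png",i)
cv2.imwrite("pics/s12d.png",cv2.resize(i[170:260,240:310],None,fx=6,fy=6,interpolation=cv2.INTER_CUBIC))
E
```

```text
time_s: 16.4
tcp_pos: [0.5247, -0.0373, 0.1906]
orientation: [[0.645, 0.764, 0.0], [0.764, -0.645, -0.001], [-0.001, 0.001, -1.0]]
ft_force: [-0.2, 0.8, -0.5]
width: 0.017
```

View pics/w12c.png

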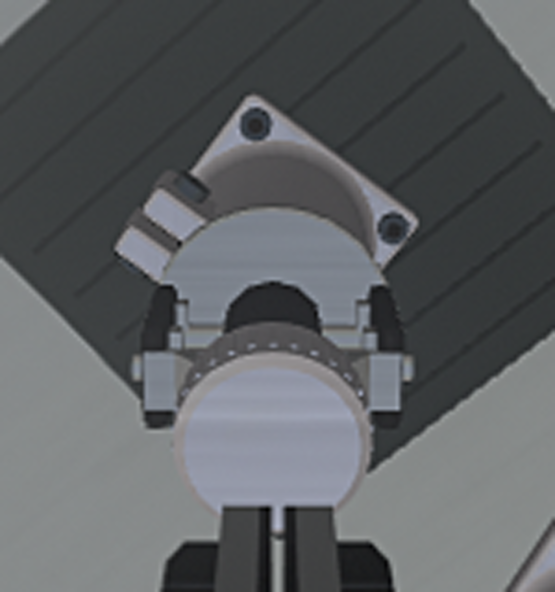

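View pics/s12d.png

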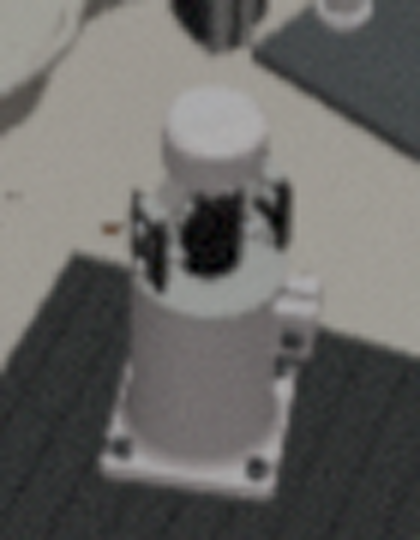

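```bash
python3 - <<'E'
from h import *
import json
L=lambda f:{k:np.array(v) for k,v in json.load(open(f)).items()}
p=L("w12.json");ps=ctrl.camera_params("side")
s=ctrl.get_state();R=s["orientation"];t=s["tcp_pos"];print(t)
C=lambda x,y:(x/3.7+180-.4,y/3.7+100-.4)
S=lambda x,y:(x/6+240-.4,y/6+170-.4)
for n,q,z in[("capL",(175,450),.155),("capR",(371,450),.155),("capfront",(273,353),.155),("flfront",(273,206),.09)]:
    X=onz(p,C(*q),z);print(n,X,R.T@(X-t)*1000)
print(tri([ray(p,C(273,451)),ray(ps,S(218,123))]))
for X in([.525,-.039],[.522,-.036]):
  for z in(.09,.155):print(X,z,(proj(ps,[*X,z])-[240-.4,170-.4])*6,(proj(p,[*X,z])-[180-.4,100-.4])*3.7)
E
```

```text
[ 0.5234 -0.0371  0.1892]
capL [ 0.5133 -0.0503  0.155 ] [-16.5299   0.9166  34.1979]
capR [ 0.5346 -0.0251  0.155 ] [16.4509  0.8897 34.1143]
capfront [ 0.5107 -0.0265  0.155 ] [ -0.0212 -16.4839  34.183 ]
flfront [ 0.5031 -0.0205  0.09  ] [ -0.1492 -25.9753  99.1984]
(array([ 0.5239, -0.0388,  0.1514]), [np.float64(0.0013062494081015564), np.float64(0.0013062494081014513)])
[0.525, -0.039] 0.09 [205.82   253.1797] [273.0483 332.4879]
[0.525, -0.039] 0.155 [211.9949 111.7327] [271.2791 458.9204]
[0.522, -0.036] 0.09 [210.6515 261.4766] [274.647 314.384]
[0.522, -0.036] 0.155 [217.0969 119.9786] [273.3711 435.9918]
```

```bash
python3 -m handwheel '[1,0,0.8,10,0,0,0,1,0,0.8,22,0,0,0,1,0,0.8,29,0,0,0,1,0,0.8,30,0,0,0,1,0,0.8,30,0,0,0]'; python3 -m handwheel '[1,0,0,1.3,0,0,0,1,0,0,1.3,0,0,0]';python3 -m handwheel '[1,0,0,1.3,0,0,0,1,0,0,1.3,0,0,0]'
```

```text
time_s: 17.0
tcp_pos: [0.5233, -0.0375, 0.1583]
orientation: [[0.645, 0.764, -0.004], [0.764, -0.645, -0.001], [-0.003, -0.003, -1.0]]
ft_force: [0.1, 0.2, 0.6]
width: 0.0
time_s: 17.2
tcp_pos: [0.5235, -0.0375, 0.1572]
orientation: [[0.645, 0.764, -0.004], [0.764, -0.645, -0.001], [-0.003, -0.003, -1.0]]
ft_force: [0.5, 0.3, -0.3]
width: 0.004
time_s: 17.4
tcp_pos: [0.5237, -0.0375, 0.156]
orientation: [[0.645, 0.764, -0.004], [0.764, -0.645, -0.001], [-0.003, -0.002, -1.0]]
ft_force: [0.1, 0.9, -0.5]
width: -0.001
```

```bash
python3 -m handwheel '[1,0,0,0.8,0,0,0,1,0,0,0.8,0,0,0]';python3 -m handwheel '[1,0,0,0.8,0,0,0,1,0,0,0.8,0,0,0]'
```

```text
time_s: 17.6
tcp_pos: [0.5237, -0.0375, 0.1553]
orientation: [[0.645, 0.764, -0.004], [0.764, -0.645, -0.001], [-0.003, -0.002, -1.0]]
ft_force: [0.2, -0.2, 0.7]
width: 0.002
time_s: 17.8
tcp_pos: [0.524, -0.0377, 0.1551]
orientation: [[0.645, 0.764, -0.003], [0.764, -0.645, -0.001], [-0.003, -0.001, -1.0]]
ft_force: [-1.5, -0.5, 3.6]
width: 0.002
```

```bash
python3 -m handwheel '[1,0,0,1,0,0,0,1,0,0,2,0,0,0,1,0,0,3,0,0,0]';python3 -m handwheel '[1,0,0,1,0,0,0,1,0,0,2,0,0,0]'
```

```text
time_s: 18.1
tcp_pos: [0.5241, -0.0378, 0.1528]
orientation: [[0.645, 0.764, -0.002], [0.764, -0.645, -0.001], [-0.003, -0.001, -1.0]]
ft_force: [-1.4, 0.5, 5.3]
width: -0.004
time_s: 18.3
tcp_pos: [0.5241, -0.0378, 0.1515]
orientation: [[0.645, 0.764, -0.002], [0.764, -0.645, -0.002], [-0.003, -0.001, -1.0]]
ft_force: [-1.3, -0.3, 7.0]
width: -0.001
```

```bash
python3 -m handwheel '[1,0,0,1,0,0,0,1,0,0,2,0,0,0]';python3 -m handwheel '[1,0,0,1.5,0,0,0,1,0,0,1.5,0,0,0]'
```

```text
time_s: 18.5
tcp_pos: [0.5241, -0.0378, 0.1503]
orientation: [[0.645, 0.764, -0.002], [0.764, -0.645, -0.002], [-0.002, -0.0, -1.0]]
ft_force: [-2.0, -0.5, 5.7]
width: 0.001
time_s: 18.7
tcp_pos: [0.5241, -0.0379, 0.1496]
orientation: [[0.645, 0.764, -0.002], [0.764, -0.645, -0.002], [-0.002, -0.0, -1.0]]
ft_force: [-2.4, -0.2, 5.6]
width: -0.001
```

```bash
python3 -m handwheel '[1,0,0,1.5,0,0,0,1,0,0,1.5,0,0,0]';python3 -m handwheel '[1,0,0,1.5,0,0,0,1,0,0,1.5,0,0,0]'
```

```text
time_s: 18.9
tcp_pos: [0.5242, -0.0379, 0.1494]
orientation: [[0.645, 0.764, -0.001], [0.764, -0.645, -0.002], [-0.002, 0.001, -1.0]]
ft_force: [-2.8, 0.3, 9.4]
width: 0.003
time_s: 19.1
tcp_pos: [0.5244, -0.0379, 0.1494]
orientation: [[0.645, 0.764, -0.0], [0.764, -0.645, -0.002], [-0.002, 0.001, -1.0]]
ft_force: [-3.2, 0.1, 10.1]
width: -0.0
```

```bash
python3 -m handwheel '[1,0,0,2.5,0,0,0,1,0,0,3,0,0,0]'
```

```text
time_s: 19.3
tcp_pos: [0.525, -0.0379, 0.1489]
orientation: [[0.645, 0.764, 0.001], [0.764, -0.645, -0.002], [-0.001, 0.003, -1.0]]
ft_force: [-5.3, 1.1, 16.6]
width: 0.001
```

```bash
python3 -m handwheel '[1,0,0,3,0,0,0,1,0,0,3,0,0,0]'
```

```text
time_s: 19.5
tcp_pos: [0.5258, -0.0378, 0.1489]
orientation: [[0.645, 0.764, 0.004], [0.764, -0.645, -0.002], [0.001, 0.004, -1.0]]
ft_force: [-5.7, 0.4, 15.6]
width: 0.003
```

```bash
python3 -m handwheel '[1,0,0,-5,0,0,0,1,0,0,-20,0,0,0,-0.3,0,0,-40,0,0,0,-1,0,0,-41,0,0,0,-1,0,0,-41,0,0,0,-1,0,0,-41,0,0,0,-1,0,0,-41,0,0,0]' 25;python3 - <<'E'
from h import *
import json
p=ctrl.camera_params("wrist");i=ctrl.read_camera("wrist");cv2.imwrite("pics/w13.png",i)
json.dump({k:np.asarray(v).tolist() for k,v in p.items()},open("w13.json","w"))
cv2.imwrite("pics/w13c.png",cv2.resize(i[100:260,180:330],None,fx=3.7,fy=3.7,interpolation=cv2.INTER_CUBIC))
i=ctrl.read_camera("side");cv2.imwrite("pics/side13.png",i)
cv2.imwrite("pics/s13d.png",cv2.resize(i[170:260,240:310],None,fx=6,fy=6,interpolation=cv2.INTER_CUBIC))
E
```

```text
time_s: 20.2
tcp_pos: [0.5247, -0.0376, 0.1886]
orientation: [[0.645, 0.764, 0.001], [0.764, -0.645, -0.002], [-0.001, 0.002, -1.0]]
ft_force: [0.4, -0.2, 0.2]
width: 0.849
```

View pics/w13c.png

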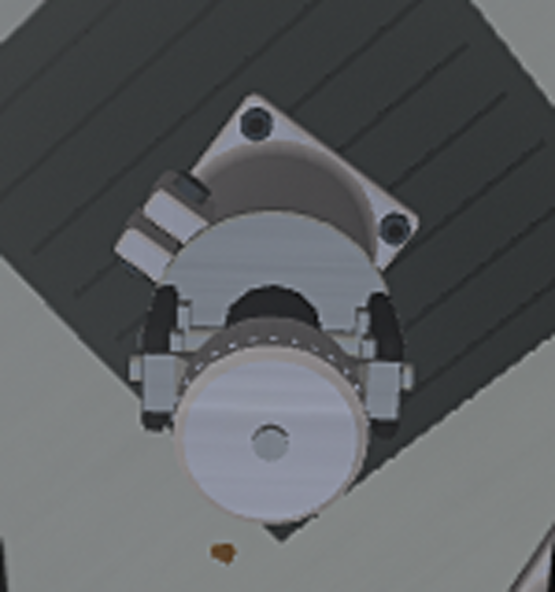

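View pics/s13d.png

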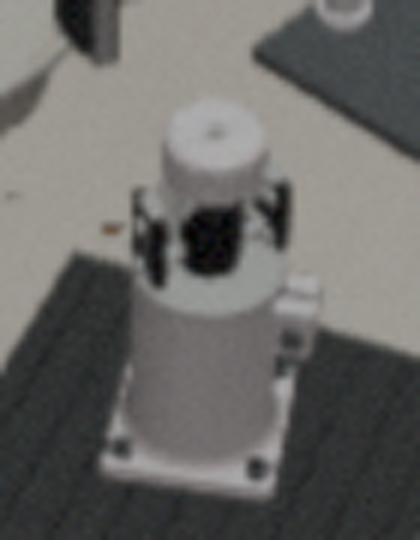

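```bash
python3 - <<'E'
from h import *
import json
p={k:np.array(v) for k,v in json.load(open("w13.json")).items()}
s=ctrl.get_state();R=s["orientation"];t=s["tcp_pos"];print(t,s["width"])
C=lambda x,y:(x/3.7+180-.4,y/3.7+100-.4)
for n,q,z in[("capL",(175,434),.149),("capR",(368,434),.149),("capfront",(271,346),.149),("flfront",(273,209),.09),("pin",(270,442),.15),("plL",(130,368),.115),("plR",(413,372),.115)]:
    X=onz(p,C(*q),z);print(n,X,R.T@(X-t)*1000)
E
```

```text
[ 0.525  -0.0376  0.1889] 0.9928676305676676
capL [ 0.5123 -0.0502  0.149 ] [-17.7508  -1.7078  39.9122]
capR [ 0.5336 -0.0249  0.149 ] [15.2814 -1.7293 39.905 ]
capfront [ 0.5107 -0.0272  0.149 ] [ -1.2936 -17.735   39.8621]
flfront [ 0.5034 -0.021   0.09  ] [ -1.198  -27.4579  98.8341]
pin [ 0.5236 -0.0384  0.15  ] [-1.4849 -0.6783 38.9117]
plL [ 0.5054 -0.0598  0.115 ] [-29.6105  -0.852   73.9174]
plR [ 0.5424 -0.0172  0.115 ] [26.7995 -0.031  73.9076]
```

```bash
python3 -m handwheel '[-1,-1.3,-0.4,25,0,0,0,-1,-1.3,-0.4,55,0,0,0,-1,-1.3,-0.4,80,0,0,0,-1,-1.3,-0.4,94,0,0,0,-1,-1.3,-0.4,95,0,0,0,-1,-1.3,-0.4,95,0,0,0]' 25; python3 -m handwheel '[1,0,0,0,0,0,0,1,0,0,0,0,0,0,1,0,0,0,0,0,0,1,0,0,0,0,0,0,1,0,0,0,0,0,0,1,0,0,0,0,0,0,1,0,0,0,0,0,0]' 25
```

```text
time_s: 20.9
tcp_pos: [0.5238, -0.0385, 0.0936]
orientation: [[0.645, 0.764, 0.001], [0.764, -0.645, -0.002], [-0.001, 0.002, -1.0]]
ft_force: [0.4, -0.4, 0.1]
width: 1.0
time_s: 21.6
tcp_pos: [0.5249, -0.0391, 0.0956]
orientation: [[0.645, 0.764, 0.004], [0.764, -0.645, -0.003], [-0.0, 0.005, -1.0]]
ft_force: [-1.0, -0.4, 6.2]
width: 0.478
```

```bash
python3 -m handwheel '[1,0,0,-4,0,0,0,1,0,0,-10,0,0,0,1,0,0,-20,0,0,0,1,0,0,-35,0,0,0]'; python3 -m handwheel '[1,0,0,-20,0,0,0,1,0,0,-45,0,0,0,1,0,0,-75,0,0,0,1,0,0,-90,0,0,0,1,0,0,-90,0,0,0,1,0,0,-90,0,0,0]';python3 - <<'E'
from h import *
import json
p=ctrl.camera_params("wrist");i=ctrl.read_camera("wrist");cv2.imwrite("pics/w14.png",i)
json.dump({k:np.asarray(v).tolist() for k,v in p.items()},open("w14.json","w"))
i=ctrl.read_camera("side");cv2.imwrite("pics/side14.png",i)
cv2.imwrite("pics/s14.png",cv2.resize(i[60:260,190:390],None,fx=2.9,fy=2.9,interpolation=cv2.INTER_CUBIC))
E
```

```text
time_s: 22.0
tcp_pos: [0.5237, -0.0387, 0.1304]
orientation: [[0.645, 0.764, 0.001], [0.764, -0.645, -0.003], [-0.001, 0.003, -1.0]]
ft_force: [-0.9, -0.5, -2.2]
width: 0.48
time_s: 22.6
tcp_pos: [0.5234, -0.0384, 0.2203]
orientation: [[0.645, 0.764, 0.001], [0.764, -0.645, -0.003], [-0.001, 0.003, -1.0]]
ft_force: [-0.7, -0.6, -3.2]
width: 0.477
```

View pics/w14.png

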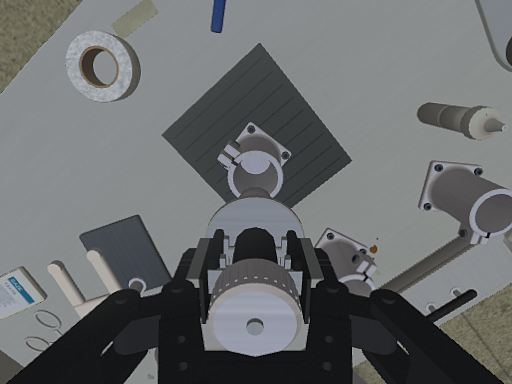

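View pics/s14.png

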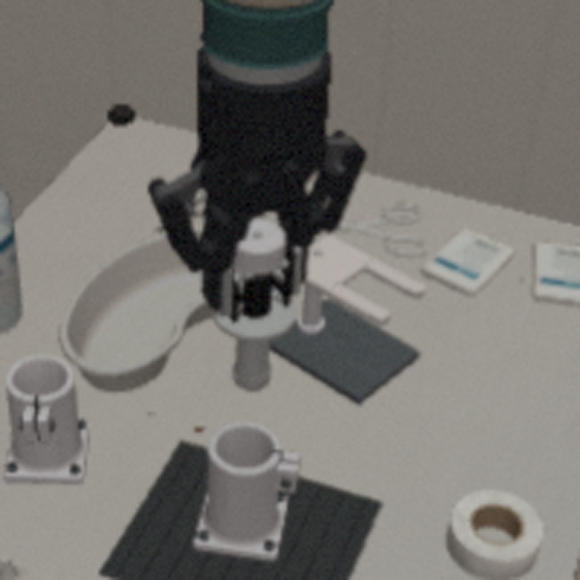

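```bash
python3 -m handwheel '[1,-25,17,0,0,0,0,1,-62,42,0,0,0,0,1,-100,67,0,0,0,0,1,-138,92,0,0,0,0,1,-165,110,0,0,0,0,1,-175,117,0,0,0,0,1,-175,117,0,0,0,0,1,-175,117,0,0,0,0]';python3 - <<'E'
from h import *
import json
p=ctrl.camera_params("wrist");i=ctrl.read_camera("wrist");cv2.imwrite("pics/w15.png",i)
json.dump({k:np.asarray(v).tolist() for k,v in p.items()},open("w15.json","w"))
s=ctrl.get_state();R=s["orientation"];t=s["tcp_pos"];print(t,R,R.T@(np.array([.4998,-.248,.1006])-t)*1000,s["width"])
i=ctrl.read_camera("side");cv2.imwrite("pics/side15.png",i)
cv2.imwrite("pics/s15.png",cv2.resize(i[60:220,250:410],None,fx=3.6,fy=3.6,interpolation=cv2.INTER_CUBIC))
E
```

```text
time_s: 23.5
tcp_pos: [0.4984, -0.2462, 0.2183]
orientation: [[0.645, 0.764, -0.003], [0.764, -0.645, 0.0], [-0.002, -0.003, -1.0]]
ft_force: [0.9, -0.0, -2.7]
width: 0.477
[ 0.4985 -0.2458  0.2185] [[ 0.644   0.765  -0.003 ]
 [ 0.765  -0.644  -0.0002]
 [-0.0021 -0.0021 -1.    ]] [ -0.6055   2.619  117.9265] 0.4787822043318529
```

View pics/w15.png

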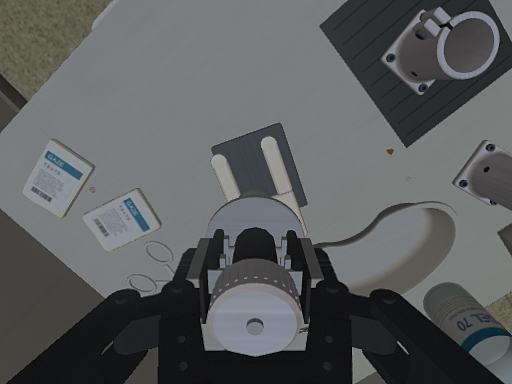

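View pics/s15.png

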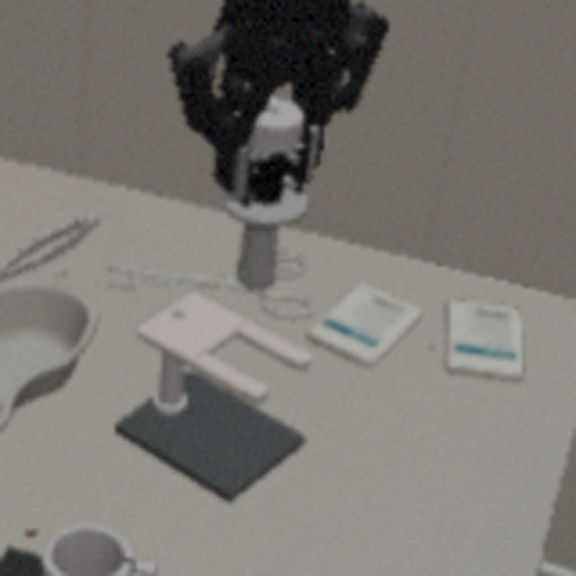

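```bash
python3 -m handwheel '[1,-0.6,2.6,10,0,0,0,1,-0.6,2.6,30,0,0,0,1,-0.6,2.6,48,0,0,0,1,-0.6,2.6,48,0,0,0,1,-0.6,2.6,48,0,0,0]';python3 - <<'E'
from h import *
s=ctrl.get_state();R=s["orientation"];t=s["tcp_pos"];print(t,R.T@(np.array([.4998,-.248,.1])-t)*1000)
i=ctrl.read_camera("side");cv2.imwrite("pics/side16.png",i)
cv2.imwrite("pics/s16.png",cv2.resize(i[80:200,270:370],None,fx=5,fy=5,interpolation=cv2.INTER_CUBIC))
i=ctrl.read_camera("top");cv2.imwrite("pics/top16.png",i)
i=ctrl.read_camera("wrist");cv2.imwrite("pics/w16.png",cv2.resize(i[100:290,170:340],None,fx=3.1,fy=3.1))
E
```

```text
time_s: 24.1
tcp_pos: [0.5, -0.2469, 0.1703]
orientation: [[0.643, 0.766, -0.004], [0.766, -0.643, 0.0], [-0.002, -0.003, -1.0]]
ft_force: [0.7, -0.5, -2.2]
width: 0.48
[ 0.5    -0.2469  0.1703] [-0.7685  0.7563 70.2823]
```

View pics/s16.png

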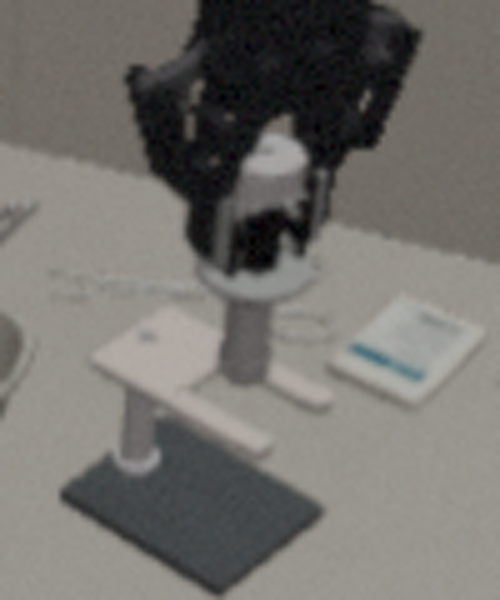

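View pics/w16.png

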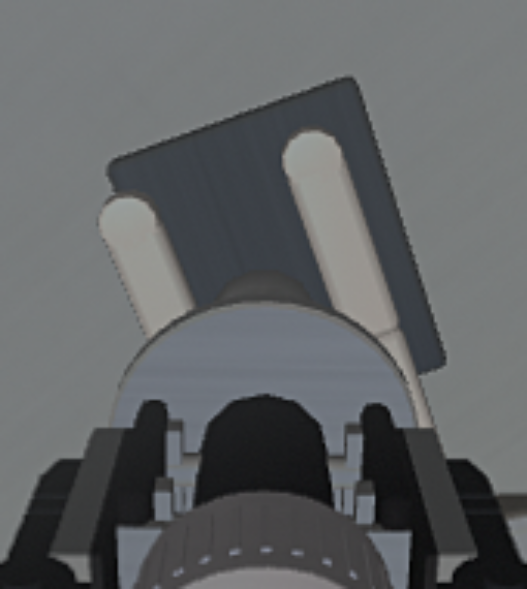

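```bash
python3 -m handwheel '[1,-0.7,0.5,8,0,0,0,1,-0.7,0.5,18,0,0,0,1,-0.7,0.5,28,0,0,0,1,-0.7,0.5,28,0,0,0]'; python3 -m handwheel '[1,0,0,8,0,0,0,1,0,0,18,0,0,0,1,0,0,28,0,0,0,1,0,0,34,0,0,0,1,0,0,34,0,0,0]'
```

```text
time_s: 24.65
tcp_pos: [0.4994, -0.2481, 0.1416]
orientation: [[0.643, 0.766, -0.004], [0.766, -0.643, 0.0], [-0.002, -0.004, -1.0]]
ft_force: [-0.8, 0.6, -3.2]
width: 0.478
time_s: 25.15
tcp_pos: [0.4982, -0.2474, 0.106]
orientation: [[0.643, 0.766, -0.007], [0.766, -0.643, 0.002], [-0.003, -0.006, -1.0]]
ft_force: [-0.5, -0.7, -2.4]
width: 0.477
```

```bash
python3 -m handwheel '[1,0,1.2,3,-0.4,0,0,1,0,1.2,4,-0.4,0,0,1,0,1.2,4,-0.4,0,0]'; python3 -m handwheel '[1,0,0,1.3,0,0,0,1,0,0,1.3,0,0,0]'
```

```text
time_s: 25.45
tcp_pos: [0.4991, -0.2482, 0.1021]
orientation: [[0.643, 0.766, -0.001], [0.766, -0.643, -0.003], [-0.003, 0.001, -1.0]]
ft_force: [-0.2, 0.2, -3.2]
width: 0.477
time_s: 25.65
tcp_pos: [0.4992, -0.2483, 0.101]
orientation: [[0.643, 0.766, -0.001], [0.766, -0.643, -0.003], [-0.003, 0.001, -1.0]]
ft_force: [-0.5, 0.0, -2.5]
width: 0.476
```

```bash
python3 -m handwheel '[1,0,0,1.5,0,0,0,1,0,0,1.5,0,0,0]';python3 -m handwheel '[1,0,0,1.3,0,0,0,1,0,0,1.3,0,0,0]'
```

```text
time_s: 25.85
tcp_pos: [0.4993, -0.2483, 0.1007]
orientation: [[0.643, 0.766, -0.001], [0.766, -0.643, -0.003], [-0.003, 0.001, -1.0]]
ft_force: [-2.2, 2.1, 5.0]
width: 0.479
time_s: 26.05
tcp_pos: [0.4993, -0.2483, 0.1006]
orientation: [[0.643, 0.766, -0.001], [0.766, -0.643, -0.003], [-0.003, 0.002, -1.0]]
ft_force: [-3.6, 1.9, 6.2]
width: 0.477
```

```bash
python3 -m handwheel '[-0.1,0,0,0,0,0,0,-0.3,0,0,0,0,0,0,-0.6,0,0,0,0,0,0,-1,0,0,0,0,0,0,-1,0,0,0,0,0,0,-1,0,0,0,0,0,0]'; python3 -m handwheel '[-1,0,0,-15,0,0,0,-1,0,0,-40,0,0,0,-1,0,0,-75,0,0,0,-1,0,0,-110,0,0,0,-1,0,0,-150,0,0,0,-1,0,0,-150,0,0,0]'; python3 - <<'E'
from h import *
import json
p=ctrl.camera_params("wrist");i=ctrl.read_camera("wrist");cv2.imwrite("pics/w17.png",i)
json.dump({k:np.asarray(v).tolist() for k,v in p.items()},open("w17.json","w"))
cv2.imwrite("pics/w17c.png",cv2.resize(i[90:230,190:330],None,fx=4.1,fy=4.1,interpolation=cv2.INTER_CUBIC))
i=ctrl.read_camera("side");cv2.imwrite("pics/side17.png",i)
cv2.imwrite("pics/s17.png",cv2.resize(i[110:220,270:370],None,fx=5,fy=5,interpolation=cv2.INTER_CUBIC))
E
```

```text
time_s: 26.65
tcp_pos: [0.4994, -0.2484, 0.1007]
orientation: [[0.643, 0.766, -0.0], [0.766, -0.643, -0.003], [-0.003, 0.002, -1.0]]
ft_force: [-0.3, -0.0, 0.7]
width: 1.001
time_s: 27.25
tcp_pos: [0.503, -0.2501, 0.2575]
orientation: [[0.643, 0.766, 0.01], [0.766, -0.643, -0.01], [-0.001, 0.014, -1.0]]
ft_force: [1.1, -0.4, -0.3]
width: 0.999
```

View pics/w17c.png

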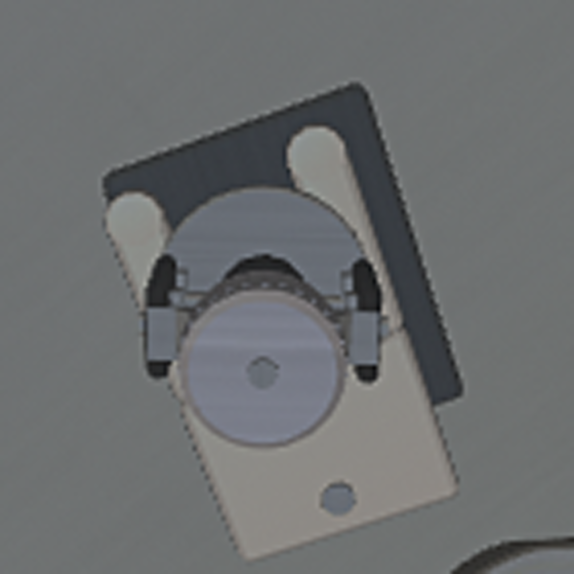

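View pics/s17.png

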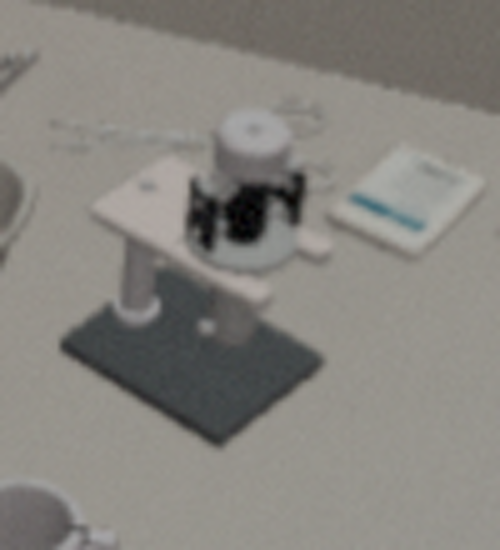

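```bash
python3 - <<'E'
from h import *
import json
p={k:np.array(v) for k,v in json.load(open("w17.json")).items()}
C=lambda x,y:(x/4.1+190-.4,y/4.1+90-.4)
for n,q,z in[("capL",(181,368),.154),("capR",(344,368),.154),("pin",(262,372),.155),("flfront",(262,186),.095),("plL",(145,333),.125),("plR",(381,337),.125)]:
    print(n,onz(p,C(*q),z))
ps=ctrl.camera_params("side")
print("cap tri",tri([ray(p,C(262,370)),ray(ps,(253/5+270-.4,128/5+110-.4))]))
a=cv2.imread("pics/side0.png");b=cv2.imread("pics/side17.png")
d=cv2.absdiff(a,b).max(2);d=cv2.medianBlur(d,3);m=(d>40).astype(np.uint8)
n,_,st,ce=cv2.connectedComponentsWithStats(m)
print([(s.tolist(),c.round().tolist()) for s,c in zip(st[1:],ce[1:]) if s[4]>12])
cv2.imwrite("pics/s17full.png",b)
s=ctrl.get_state();print(s["time_s"],s["ft_force"],s["dq"])
E
```

```text
capL [ 0.4879 -0.2601  0.154 ]
capR [ 0.5089 -0.2351  0.154 ]
pin [ 0.4988 -0.248   0.155 ]
flfront [ 0.4782 -0.231   0.095 ]
plL [ 0.4826 -0.2685  0.125 ]
plR [ 0.5169 -0.2289  0.125 ]
cap tri (array([ 0.4991, -0.248 ,  0.1534]), [np.float64(0.0002526724890890516), np.float64(0.00025267248908888404)])
[([294, 0, 67, 96, 3529], [329.0, 44.0]), ([306, 146, 8, 14, 66], [309.0, 153.0]), ([470, 238, 42, 128, 2333], [490.0, 301.0])]
27.35 [-0.1065 -0.146  -0.5117] [-0.      0.0242 -0.0559 -0.002  -0.0016  0.0005]
```

View pics/s17full.png

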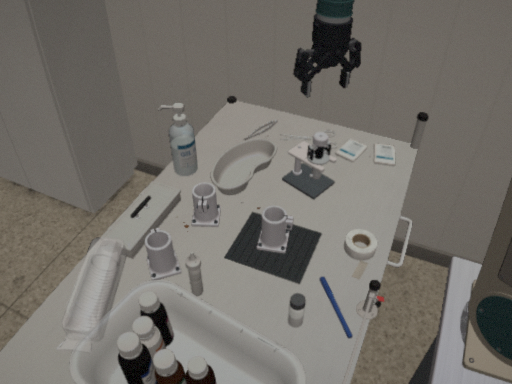

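```bash
python3 -c "
from workcell import ctrl
print(ctrl.job_done())"
```

```text
the job is handed in; nothing more can be done
None
```

The gauge measured the adapter on the mat, was locked at the bore's width, and is hanging back in its rest. I handed the job in at about 27 s; no verdict is given.

- **Seating:** After the first release the gauge leaned about 0.09 rad, probably because the opening pads dragged it up. I pressed the cap lightly, which still left about 0.05 rad. Then I pushed on the plate tops with about 19 N, which seated it flat. Before locking, the lean measured about zero and the cap top was at the height expected for "up", 0.155 m.
- **Locking:** The cap slid down about 6 mm and went firm under about 16 N. That fits a bore of about 36 mm, which I had also estimated from the wrist picture.
- **Last checks:**
  - The gauge's axis is within about 1 mm of where it first hung, upright, with its flange on the fork. The pin showing through the cap top and the measured cap height confirm the cap is still down.
  - Comparing the first and last side pictures showed changes only at the arm and the gauge, so the three adapters, the vial and the drop bottle look unmoved. The arm is clear of everything.
- **Not checked:** I did not measure the plunger spread directly; I inferred it from how far the lock cap went down. One cap height taken before locking read about 3.5 mm low with poor agreement between views, so I relied on the contact height when pressing instead.

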